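Ready the throwing wheel and put the thickness boards away

ROBOT

A 7-joint arm with a two-finger parallel gripper is mounted at the origin on the work surface. World frame = base frame: x ahead of the robot, y to its left, z up, the work surface at z = 0. Lengths are in m, angles in rad, forces in N, time in s.
With the tool pointing down it reaches from about 0.425 to 0.8 m from the base axis. Payload 8.3 kg.
Tool frame: the origin (TCP) lies midway between the tips of the shut fingers; the grasp point (between the pads) lies arm.pinch_z behind it (arm.pinch_z is the distance from the TCP to the grasp point, in m); z points along the fingers, y is the line along which they close (so a half turn about z gives the same grasp; the last joint's range is limited). The gripper opens to 85 mm and grips with 20 to 120 N. Pads are 22 mm wide; open, the fingers measure 114 mm over their backs; the gripper's body (76 mm by 85 mm) begins 54 mm behind the grasp point. The pads swing forward as they close: fully open they stand 13 mm farther back than shut.
Start: joints at [-1.33, 0.383, 0.016, 1.37, -0.006, 1.388, -0.046], TCP at [0.187, 0.596, 0.202] pointing down, gripper open.
Joint ranges: [-2.95, 2.95], [-0.25, 2.06], [-1.52, 1.56], [0.18, 2.33], [-1.44, 4.58], [0.02, 2.06], [-3.01, 3.01]. Speed limits (rad/s): [2.39, 2.39, 3.01, 3.01, 3.14, 3.14, 3.14].

INTERFACE

Orientations are given as a unit quaternion [w, x, y, z].
In Python, from station import readout, viewer, order, arm gives the robot as it stands.
- The arm moves only by the tool carry_out, never from a script. Its argument "targets" is a list of rows, each an object of numbers: "x", "y", "z": the shift along the tool's x, y, z in cm; "rx", "ry", "rz": the turn, a rotation vector about the tool's x, y, z in degrees; "fingers": the opening, from 0 (shut) to 1 (fully open). In form: [{"x": .., "y": .., "z": .., "rx": .., "ry": .., "rz": .., "fingers": ..}, ...]. A call has 1 to 8 rows; each row shifts and turns the commanded pose from where the row before left it, along the tool's axes as they then stand; what a row does not reach is not made up. A row lasts 1/8 s, in which the tool goes at most 62.5 mm and 10.7 degrees, less where a joint would pass 70% of its speed; a pose out of reach is approached as far as the arm can. A call is refused whole if a number of a shift passes 6.25 or a number of a turn 10.7, either way. A call with a gripper value outside its range is refused whole. The fingers move at their own pace and stop on an object; "newtons" is the grip in N (left out, the last holds). Time passes only in rows, so rows that do not move let the fingers close. It gives the time, the measured TCP pose, the force, the opening and the grip force at its end, in the units of the state.
- readout.get_state(): the state, without advancing time (a new reading comes with each control period).
- viewer.grab_frame(name): name is "side" or "top" or "wrist"; returns the picture (384x512x3 uint8, red, green, blue); there is no depth.
- viewer.camera_model(name): a dict with "K" (3x3 intrinsics, pixels), "k1" (the pictures are not rectified: a ray, as slopes to the right and down, at radius r is drawn at 1 + k1 r^2 times it, then the intrinsics apply), "R" (3x3) and "t" (3): a world point X has camera coordinates R X + t. Camera axes: x right, y down, z forward; pixel columns grow to the right and rows downward; lengths in m; the calibration is good to about 2 mm. A picture is of the moment at which its call begins: read the wrist's pose just before it. camera_model takes no time and is no camera call; for the wrist camera it gives the pose at the moment of the call.
- order.finish_job(): hands the job in; it is judged then, once.
The state is a dict: "time_s": time; "qpos": joint angles; "qvel": joint speeds; "tau": joint torques, N m; "position": TCP position; "tool_rot": TCP orientation; "wrist_force": force on the tool from outside, world axes, zero at the start; "torque": the same for the moment, N m; "opening": finger opening in m; "grip_force": force on a finger pad.
Only numpy, scipy, OpenCV 4.12 (cv2) and the standard library are available. Lean on these libraries where they do the work, as an engineer would, in place of code of your own. Each camera call takes 0.05 s, during which the arm holds its last target. There are 200 camera calls.

TASK

Get the potter's bench ready for trimming: put every thickness board in the drying stand away upright in the slotted rack, pushed fully down in the slot that matches its thickness and centred along it. Set the trimming bat on the wheel so that its two holes drop over the pins and it lies flat on the wheel head, and then, with the bat on, turn the wheel (a red handle on it is there for that) one full turn anticlockwise, seen from above, until the handle stands at the yellow mark again, to check that it runs freely. The bat must still be seated at the end; do not tip it over, and leave the other things on the bench where they are.

Things in the scene. Friction and masses are not known exactly. Their poses are not given: they have to be found in the camera images.
- board8 (a point): Centre of the 8 mm thickness board: a flat pale wood board 8 mm thick (its x), 90 mm long (its y) and 80 mm high (its z, up), loose; it starts standing on its long edge in one of the five wide bays of the drying stand (floor 10 mm above the table, low dividers 55 mm apart with tops 32 mm above the table, so its top edge is 90 mm above the table). Pinch it across its thickness from above, by its top 30 mm. It may be absent.
- board12 (a point): Centre of the 12 mm thickness board: a flat terracotta red board 12 mm thick (its x), 90 mm long (its y) and 80 mm high (its z, up), loose; it starts standing on its long edge in one of the five wide bays of the drying stand (floor 10 mm above the table, low dividers 55 mm apart with tops 32 mm above the table, so its top edge is 90 mm above the table). Pinch it across its thickness from above, by its top 30 mm. It may be absent.
- board16 (a point): Centre of the 16 mm thickness board: a flat dark brown wood board 16 mm thick (its x), 90 mm long (its y) and 80 mm high (its z, up), loose; it starts standing on its long edge in one of the five wide bays of the drying stand (floor 10 mm above the table, low dividers 55 mm apart with tops 32 mm above the table, so its top edge is 90 mm above the table). Pinch it across its thickness from above, by its top 30 mm. It may be absent.
- board20 (a point): Centre of the 20 mm thickness board: a flat pale grey laminate board 20 mm thick (its x), 90 mm long (its y) and 80 mm high (its z, up), loose; it starts standing on its long edge in one of the five wide bays of the drying stand (floor 10 mm above the table, low dividers 55 mm apart with tops 32 mm above the table, so its top edge is 90 mm above the table). Pinch it across its thickness from above, by its top 30 mm. It may be absent.
- board24 (a point): Centre of the 24 mm thickness board: a flat green-painted board 24 mm thick (its x), 90 mm long (its y) and 80 mm high (its z, up), loose; it starts standing on its long edge in one of the five wide bays of the drying stand (floor 10 mm above the table, low dividers 55 mm apart with tops 32 mm above the table, so its top edge is 90 mm above the table). Pinch it across its thickness from above, by its top 30 mm. It may be absent.
- slot8 (a point): Centre of the floor of the rack slot for the 8 mm board: slot 10.5 mm wide (along its x), 100 mm long (along its y), open at its ends and top. The walls stand straight for 34 mm above this point, then flare outwards by 4 mm a side over the next 8 mm (top 42 mm above this point). Fully in, a board's centre is 40 mm above this point. This point is 18 mm above the table. The five slots stand in one row 55 mm apart along x, in an order that varies; x is the row's direction.
- slot12 (a point): Centre of the floor of the rack slot for the 12 mm board: slot 14.5 mm wide (along its x), 100 mm long (along its y), open at its ends and top. The walls stand straight for 34 mm above this point, then flare outwards by 4 mm a side over the next 8 mm (top 42 mm above this point). Fully in, a board's centre is 40 mm above this point. This point is 18 mm above the table. The five slots stand in one row 55 mm apart along x, in an order that varies; x is the row's direction.
- slot16 (a point): Centre of the floor of the rack slot for the 16 mm board: slot 18.5 mm wide (along its x), 100 mm long (along its y), open at its ends and top. The walls stand straight for 34 mm above this point, then flare outwards by 4 mm a side over the next 8 mm (top 42 mm above this point). Fully in, a board's centre is 40 mm above this point. This point is 18 mm above the table. The five slots stand in one row 55 mm apart along x, in an order that varies; x is the row's direction.
- slot20 (a point): Centre of the floor of the rack slot for the 20 mm board: slot 22.5 mm wide (along its x), 100 mm long (along its y), open at its ends and top. The walls stand straight for 34 mm above this point, then flare outwards by 4 mm a side over the next 8 mm (top 42 mm above this point). Fully in, a board's centre is 40 mm above this point. This point is 18 mm above the table. The five slots stand in one row 55 mm apart along x, in an order that varies; x is the row's direction.
- slot24 (a point): Centre of the floor of the rack slot for the 24 mm board: slot 26.5 mm wide (along its x), 100 mm long (along its y), open at its ends and top. The walls stand straight for 34 mm above this point, then flare outwards by 4 mm a side over the next 8 mm (top 42 mm above this point). Fully in, a board's centre is 40 mm above this point. This point is 18 mm above the table. The five slots stand in one row 55 mm apart along x, in an order that varies; x is the row's direction.
- chuck (a point): Middle of the white round chuck (48 mm wide, 45 mm high) fixed upright in the centre of the trimming bat, loose: an octagonal plywood board 12 mm thick, 150 mm along its x and 120 mm along its y, with two through holes 14 mm wide at x = -50 and +50 mm. This point is 35 mm above the bat's underside and 22 mm below the chuck's top. The bat starts flat on the table; lift it by the chuck. It weighs about 0.35 kg. Either way round (half a turn) fits the wheel.
- wheel_center (a point): Centre of the top face of the round wheel head (aluminium, 250 mm across, top 60 mm above the table), on the vertical turning axis; its axes turn with the wheel. Two black pins 10 mm wide and 10 mm high (tapered over the top 4 mm to 4 mm wide) stand on it at x = -50 and +50 mm.
- handle (a point): Middle, along its height, of the wheel's turning handle: an upright red round grip 22 mm wide and 48 mm high (from 76 to 124 mm above the table), near the rim at y = -112 mm from the wheel's centre. The grip spins freely on its own spindle, so a gripper can hold it without turning while it carries the wheel round.
- mark (a point): Yellow mark on a small lug of the wheel's fixed base, 141 mm from the turning axis and 14 mm above the table; the handle starts within 6 degrees of it.
- wheel_head (a joint): Turning angle of the wheel about the vertical axis (rad), growing anticlockwise seen from above, without stops and counting on past a turn; 0 when the handle stands at the mark, 6.283 after a full turn. It has light friction (about 0.04 N m) and stays where it is left.
- bowl: Bystander, leave alone: terracotta bowl, 110 mm wide.
- cup: Bystander, leave alone: blue cup, 72 mm wide, 65 mm high.
- jar: Bystander, leave alone: amber glass jar, 64 mm wide, 85 mm high.
- brush: Bystander, leave alone: brush lying flat.
- knife: Bystander, leave alone: spatula lying flat.
- prop: Bystander, leave alone: white kiln prop, a cylinder 36 mm wide, 45 mm high.
- rib: Bystander, leave alone: wooden throwing rib, 85 x 45 x 8 mm, lying flat.
Things that resemble listed ones, but are neither listed nor needed, are in the scene too. What is shaped like the part that bears board20 but blue or turquoise is not meant. Leave any pink look-alike of the part that bears board16 alone.

How it is judged:
On the way, in this order (a step that is already met when the one before it is completed fails the run):
1. the trimming bat lies flat on the wheel head, its holes over the pins (x of chuck in the frame of wheel_center between -0.004 and 0.004 m and y of chuck in the frame of wheel_center between -0.004 and 0.004 m and z of chuck in the frame of wheel_center between 0.031 and 0.039 m and angle between chuck's own z axis and vertical below 0.05 rad and angle between the x axis of chuck and the x axis of wheel_center, either way round below 0.08 rad and value of joint wheel_head below 3 rad), for 0.2 s.
2. the wheel, with the bat seated, is half-way round (x of chuck in the frame of wheel_center between -0.004 and 0.004 m and y of chuck in the frame of wheel_center between -0.004 and 0.004 m and z of chuck in the frame of wheel_center between 0.031 and 0.039 m and angle between chuck's own z axis and vertical below 0.05 rad and angle between the x axis of chuck and the x axis of wheel_center, either way round below 0.08 rad and value of joint wheel_head above 3.14 rad), for 0.05 s.
3. the wheel, with the bat seated, has been turned one full turn anticlockwise, its handle at the mark (x of chuck in the frame of wheel_center between -0.004 and 0.004 m and y of chuck in the frame of wheel_center between -0.004 and 0.004 m and z of chuck in the frame of wheel_center between 0.031 and 0.039 m and angle between chuck's own z axis and vertical below 0.05 rad and angle between the x axis of chuck and the x axis of wheel_center, either way round below 0.08 rad and value of joint wheel_head between 6.083 and 6.483 rad), for 0.2 s.
At the end, for the whole second after the job is handed in: Every board present is upright in the slot of its thickness, fully down (within 4 mm) and within 15 mm of its middle; the bat lies flat on the wheel over both pins (within 4 mm); the wheel has been turned one full turn anticlockwise, its handle within 0.2 rad of the mark (all of step 3 and x of board8 in the frame of slot8 between -0.006 and 0.006 m and y of board8 in the frame of slot8 between -0.015 and 0.015 m and z of board8 in the frame of slot8 between 0.036 and 0.044 m and angle between the x axis of board8 and the x axis of slot8, either way round below 0.12 rad and x of board12 in the frame of slot12 between -0.006 and 0.006 m and y of board12 in the frame of slot12 between -0.015 and 0.015 m and z of board12 in the frame of slot12 between 0.036 and 0.044 m and angle between the x axis of board12 and the x axis of slot12, either way round below 0.12 rad and x of board16 in the frame of slot16 between -0.006 and 0.006 m and y of board16 in the frame of slot16 between -0.015 and 0.015 m and z of board16 in the frame of slot16 between 0.036 and 0.044 m and angle between the x axis of board16 and the x axis of slot16, either way round below 0.12 rad and x of board20 in the frame of slot20 between -0.006 and 0.006 m and y of board20 in the frame of slot20 between -0.015 and 0.015 m and z of board20 in the frame of slot20 between 0.036 and 0.044 m and angle between the x axis of board20 and the x axis of slot20, either way round below 0.12 rad and x of board24 in the frame of slot24 between -0.006 and 0.006 m and y of board24 in the frame of slot24 between -0.015 and 0.015 m and z of board24 in the frame of slot24 between 0.036 and 0.044 m and angle between the x axis of board24 and the x axis of slot24, either way round below 0.12 rad); the robot touches nothing.
It fails at once if a bystander is moved more than 40 mm (distance of any of bowl, cup, jar, brush, knife, prop, rib from where it was at the start of the episode above 0.04 m).
It fails at once if the bat is tipped over (angle between chuck's own z axis and vertical above 1 rad).
Of b8, b12, b16, b20, b24 only 3 to 5 are there at a start; the rules pass over those that are not, and their reading is None.
At some moment in a run one of bat may be knocked a few centimetres aside while the robot is not near it.
It also fails if it takes over 210 s, if anything falls off the work surface, if the arm or the gripper's body presses on something with over 40 N, if the wrist force passes 120 N, or if a joint passes its speed limit or range.

## Working session

There is one attempt and no reset: what is moved stays moved. The work goes in short steps, Python scripts to look and compute and a tool call to move; the robot and the scene stay as the last step left them, time stands still between calls to the robot, and variables do not carry over. Pictures are saved under pics/ and viewed, at most 14 in all, crops included, and the job is handed in when it is done.

Besides the shell and the picture viewer there is one more tool, called in YAML: its name, and indented under it one key for each argument. carry_out: Moves the arm, as the interface text tells. Its arguments: {"type":"object","properties":{"targets":{"type":"array","items":{"type":"object","properties":{"x":{"type":"number"},"y":{"type":"number"},"z":{"type":"number"},"rx":{"type":"number"},"ry":{"type":"number"},"rz":{"type":"number"},"fingers":{"type":"number"}}}},"newtons":{"type":"number"}},"required":["targets"]}

```bash
ls; mkdir -p pics; cat > h.py <<'E'
import numpy as np, cv2
from station import readout, viewer, order, arm
def grab(n,save=None):
    im=viewer.grab_frame(n); 
    if save: cv2.imwrite(f'pics/{save}.png',im[:,:,::-1])
    return im
def ray(cm,u,v):
    K=np.array(cm['K']);R=np.array(cm['R']);t=np.array(cm['t'])
    d=np.array([(u-K[0,2])/K[0,0],(v-K[1,2])/K[1,1]]);s=d.copy()
    for _ in range(20): s=d/(1+cm['k1']*(s@s))
    return -R.T@t, R.T@np.array([s[0],s[1],1])
def onz(cm,u,v,z):
    o,d=ray(cm,u,v); return o+d*(z-o[2])/d[2]
def proj(cm,X):
    K=np.array(cm['K']);c=np.array(cm['R'])@np.array(X)+np.array(cm['t']);s=c[:2]/c[2];s=s*(1+cm['k1']*(s@s))
    return K[:2,:2]@s+K[:2,2]
E
python3 - <<'E'
from h import *
s=readout.get_state();print(s, arm.pinch_z)
for n in('side','top','wrist'):
    m=viewer.camera_model(n);print(n,m['K'][0],m['k1'],-np.array(m['R']).T@m['t'],np.round(m['R'],2).tolist())
    grab(n,n+'0')
E
```

```text
pics
{'time_s': 0.0, 'qpos': array([-1.32991535,  0.38424319,  0.01638336,  1.37118403, -0.00629304,
        1.38819893, -0.04649656]), 'qvel': array([-0.00117199,  0.00167671,  0.00069581,  0.00025085,  0.00026529,
       -0.00052011,  0.00195709]), 'tau': array([ 3.27814787e-04, -6.27608514e+01,  8.44372865e-01, -3.71814787e+01,
        1.66050147e-02,  1.39279728e-02,  9.13115684e-06]), 'position': array([0.18676025, 0.59584304, 0.20086234]), 'tool_rot': array([-1.26642765e-04,  1.51277613e-01,  9.88490819e-01, -9.83805255e-04]), 'wrist_force': array([-0.12525472,  0.0291237 , -0.16782445]), 'torque': array([ 0.03200433,  0.00444772, -0.03620041]), 'grip_force': 0.0, 'opening': 0.08545839144720266} 0.0187
side [386.92725983   0.         259.86877778] -0.06245229851292863 [ 0.21909091 -0.95026502  0.66059791] [[0.96, -0.27, 0.01], [-0.13, -0.49, -0.86], [0.24, 0.83, -0.51]]
top [387.17696711   0.         250.64297507] -0.028996278557367996 [0.30092421 0.00747218 1.45893299] [[0.03, -1.0, 0.01], [-0.99, -0.03, -0.14], [0.14, -0.0, -0.99]]
wrist [265.38774257   0.         256.09017689] -0.013968130241633262 [0.11362315 0.6188621  0.37160864] [[0.3, 0.95, -0.0], [0.91, -0.29, 0.3], [0.28, -0.09, -0.95]]
```

View pics/top0.png

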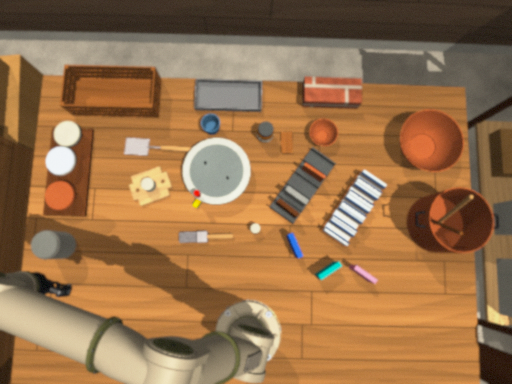

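View pics/side0.png

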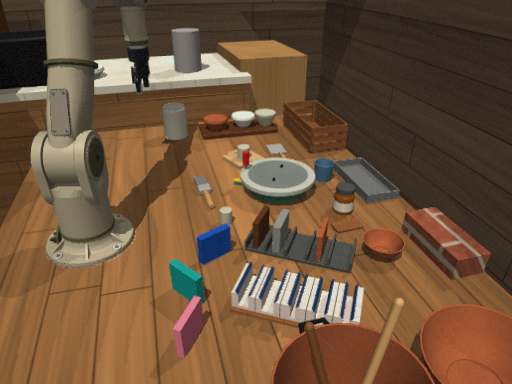

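View pics/wrist0.png

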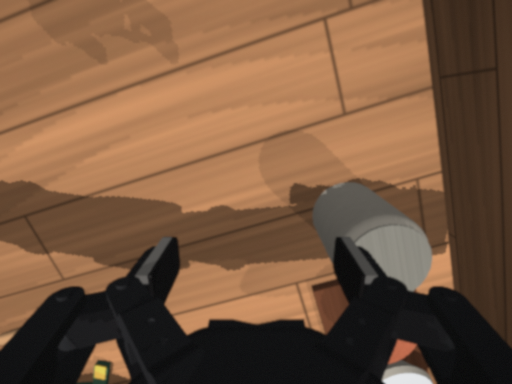

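The top view shows the wheel at about (217,170) with its handle at (197,192). The bat's chuck is at (148,184). The stand at (303,185) holds three boards: brown, grey and red. The white slotted rack is at (355,207). The loose blue, teal and pink boards are decoys. I'll zoom in on the top view.

```bash
python3 - <<'E'
from h import *
im=cv2.imread('pics/top0.png')
a=cv2.resize(im[125:255,115:275],None,fx=5,fy=4.6,interpolation=cv2.INTER_CUBIC)
b=cv2.resize(im[140:250,265:392],None,fx=6.2,fy=5.4,interpolation=cv2.INTER_CUBIC)
a=cv2.resize(im[125:220,120:260],(800,543),interpolation=cv2.INTER_CUBIC)
b=cv2.resize(im[142:250,264:396],(733,600),interpolation=cv2.INTER_CUBIC)
cv2.imwrite('pics/ta.png',a);cv2.imwrite('pics/tb.png',b)
cm=viewer.camera_model('top')
print('px/m',np.linalg.norm(proj(cm,[.5,.1,.06])-proj(cm,[.5,0,.06]))/.1)
for n,p,z in[('wheel',(217,170),.06),('handle',(197,192),.1),('chuck',(148,184),.057),('stand',(303,185),.05),('rack',(355,207),.05)]:print(n,onz(cm,*p,z))
E
```

```text
px/m 274.0470985439241
wheel [0.58920574 0.12735861 0.06      ]
handle [0.49946971 0.19171126 0.1       ]
chuck [0.53040185 0.37884889 0.057     ]
stand [ 0.54385836 -0.19142498  0.05      ]
rack [ 0.46731766 -0.38362926  0.05      ]
```

View pics/ta.png

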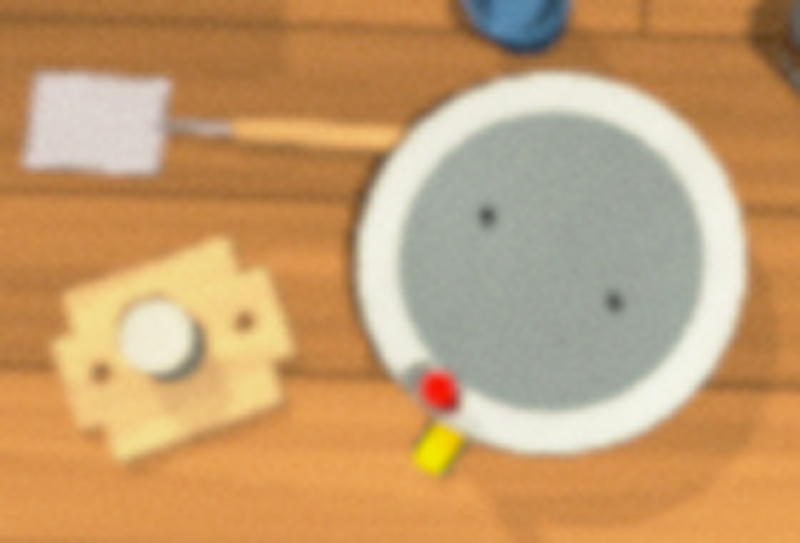

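View pics/tb.png

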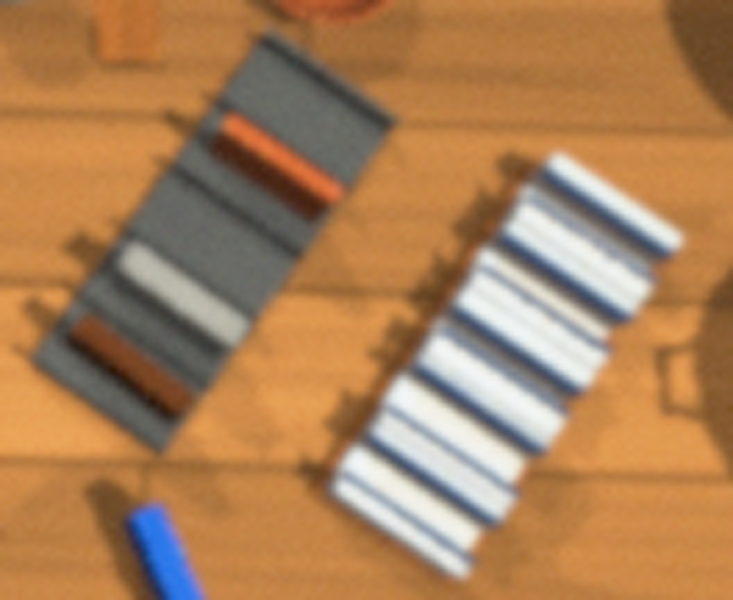

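carry_out:
  targets:
    - {"x": -2,"y": -1,"z": -1}
    - {"x": -3.5,"y": -1.6,"z": -1}
    - {"x": -4,"y": -1.7,"z": -1}
    - {"x": -4,"y": -1.7,"z": -1}
    - {"x": -4,"y": -1.7,"z": -1}
    - {"x": -4,"y": -1.7,"z": -1}
    - {"x": -4,"y": -1.7,"z": -1}
    - {"x": -4,"y": -1.7,"z": -1}

```text
invalid input at $.targets[0]: expected keys x, y, z, rx, ry, rz, fingers
```

carry_out:
  targets:
    - {"x": -4,"y": -1.7,"z": -1}
    - {"x": -4,"y": -1.7,"z": -1}
    - {"x": -3.5,"y": -1.6,"z": -1}
    - {"x": -2,"y": -1,"z": -1}
    - {"x": -1,"y": -0.5}
    - {"x": 0}
    - {"x": 0}
    - {"x": 0}

```text
invalid input at $.targets[0]: expected keys x, y, z, rx, ry, rz, fingers
```

```bash
python3 - <<'E'
from h import *
cm=viewer.camera_model('wrist');grab('wrist','w1')
s=readout.get_state();print(s['time_s'],s['position'],s['tool_rot'],s['wrist_force'])
print(s['qpos'])
for p in [(.589,.127,.06),(.53,.379,.057)]:print(proj(cm,p))
E
```

```text
0.2 [0.18682823 0.59604593 0.20126633] [-1.03319067e-04  1.51295034e-01  9.88488453e-01 -6.17326902e-04] [-0.00466354 -0.16989076 -0.15401928]
[-1.32985686  0.3839223   0.01635918  1.37073319 -0.00630916  1.38823667
 -0.04649551]
[ 77.9981899  451.29833982]
[194.03767105 400.72361329]
```

View pics/w1.png

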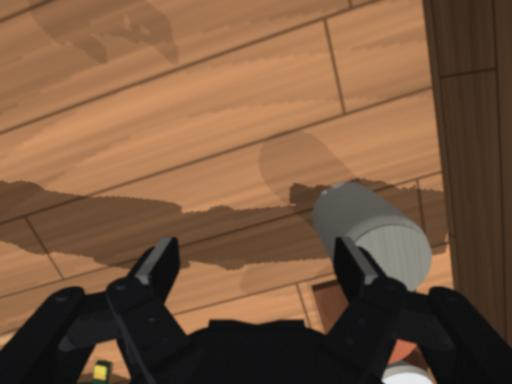

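That picture is unchanged because the move was refused: every row must carry all seven keys. I'll resend it.

carry_out:
  targets:
    - {"x": -3,"y": -1.2,"z": -1,"rx": 0,"ry": 0,"rz": 0,"fingers": 1}
    - {"x": -5,"y": -2.2,"z": -1.5,"rx": 0,"ry": 0,"rz": 0,"fingers": 1}
    - {"x": -5,"y": -2.2,"z": -1.5,"rx": 0,"ry": 0,"rz": 0,"fingers": 1}
    - {"x": -5,"y": -2.2,"z": -1.5,"rx": 0,"ry": 0,"rz": 0,"fingers": 1}
    - {"x": -5,"y": -2.2,"z": -1.5,"rx": 0,"ry": 0,"rz": 0,"fingers": 1}
    - {"x": -5,"y": -2.2,"z": -1.5,"rx": 0,"ry": 0,"rz": 0,"fingers": 1}
    - {"x": -5,"y": -2.2,"z": -1.5,"rx": 0,"ry": 0,"rz": 0,"fingers": 1}
    - {"x": -5,"y": -2.2,"z": -1.5,"rx": 0,"ry": 0,"rz": 0,"fingers": 1}

```text
time_s: 1.2
position: [0.5009, 0.323, 0.3173]
tool_rot: [-0.0, 0.151, 0.989, 0.0]
wrist_force: [1.8, 0.4, 0.8]
opening: 0.0854
grip_force: 0.0
```

carry_out:
  targets:
    - {"x": -4,"y": -1.8,"z": -0.5,"rx": 0,"ry": 0,"rz": 0,"fingers": 1}
    - {"x": -2,"y": -1,"z": 0,"rx": 0,"ry": 0,"rz": 0,"fingers": 1}
    - {"x": 0,"y": 0,"z": 0,"rx": 0,"ry": 0,"rz": 0,"fingers": 1}
    - {"x": 0,"y": 0,"z": 0,"rx": 0,"ry": 0,"rz": 0,"fingers": 1}

```text
time_s: 1.7
position: [0.5479, 0.2808, 0.3216]
tool_rot: [-0.001, 0.151, 0.989, 0.0]
wrist_force: [-0.3, 0.2, -0.4]
opening: 0.0852
grip_force: 0.0
```

```bash
python3 - <<'E'
from h import *
cm=viewer.camera_model('wrist');grab('wrist','w1')
s=readout.get_state();print(s['time_s'],s['position'],s['tool_rot'],s['wrist_force'])
print(s['qpos'])
for p in [(.589,.127,.06),(.53,.379,.057)]:print(proj(cm,p))
E
```

```text
1.75 [0.54772621 0.28112858 0.32169094] [-4.56397832e-04  1.50230859e-01  9.88650820e-01  1.91993175e-04] [ 0.01065054  0.08951031 -1.26440229]
[-0.71539081  0.34957304  0.27692236  1.16964169 -0.09480545  1.6349378
  0.80870339]
[178.76473195 204.32088127]
[311.37166599 126.71899505]
```

View pics/w1.png

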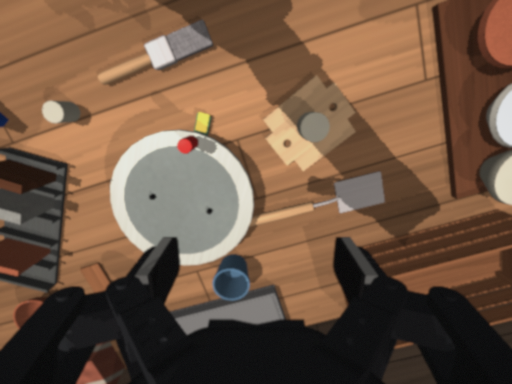

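The wrist view shows the pins at (152,197) and (209,211), the handle at (187,146), the bat holes at (287,143) and (333,106), and the chuck top at (314,126).

```bash
cat >> h.py <<'E'
def dark(im,u,v,r=8):
    g=cv2.cvtColor(im,cv2.COLOR_RGB2GRAY).astype(float)[v-r:v+r+1,u-r:u+r+1]
    w=np.clip(np.median(g)-15-g,0,None); yy,xx=np.mgrid[-r:r+1,-r:r+1]
    return u+(w*xx).sum()/w.sum(), v+(w*yy).sum()/w.sum()
def blob(mask,near=None):
    n,l,st,c=cv2.connectedComponentsWithStats(mask.astype(np.uint8))
    return sorted([(int(st[i,4]),c[i].round(1).tolist(),st[i,:4].tolist()) for i in range(1,n) if st[i,4]>15],reverse=True)
def axes():
    from scipy.spatial.transform import Rotation as Ro
    q=readout.get_state()['tool_rot'];return Ro.from_quat([q[1],q[2],q[3],q[0]]).as_matrix()
def go(x,y,z,yaw_y=None):
    """tool-frame move: first turn rz (deg) so tool y axis lies along world angle yaw_y (mod 180), then shift (cm)"""
    s=readout.get_state();A=axes();d=np.array([x,y,z])-s['position'];rz=0
    if yaw_y is not None:
        a=np.degrees(np.arctan2(A[1,1],A[0,1]));rz=-((yaw_y-a+90)%180-90)
        c,sn=np.cos(np.radians(rz)),np.sin(np.radians(rz));A=A@np.array([[c,-sn,0],[sn,c,0],[0,0,1]])
    print('t',s['time_s'],'pos',s['position'].round(4),'rz',round(rz,1),'shift cm',(A.T@d*100).round(2),'F',s['wrist_force'].round(1),'q7',s['qpos'][6].round(2),'open',round(s['opening'],4),'tiltdeg',np.degrees(A[:2,2]).round(2))
E
python3 - <<'E'
from h import *
im=cv2.imread('pics/w1.png')[:,:,::-1].copy();cm=viewer.camera_model('wrist')
P=[onz(cm,*dark(im,*p),.066) for p in[(152,197),(209,211)]]
print('pins',P,'mid',(P[0]+P[1])/2,np.linalg.norm(P[0]-P[1]))
Hh=[onz(cm,*dark(im,*p,6),.009) for p in[(287,143),(333,106)]]
print('holes',Hh,'mid',(Hh[0]+Hh[1])/2,np.linalg.norm(Hh[0]-Hh[1]))
ang=lambda a,b:np.degrees(np.arctan2(*(b-a)[[1,0]]))
print('ang',ang(*P),ang(*Hh))
h=im.astype(int)
red=(h[:,:,0]>150)&(h[:,:,1]<70)&(h[:,:,2]<70);yel=(h[:,:,0]>150)&(h[:,:,1]>140)&(h[:,:,2]<90)
print('red',blob(red)[:2],'yel',blob(yel)[:2])
print('handle top',onz(cm,*blob(red)[0][1],.11),'mark',onz(cm,*blob(yel)[0][1],.014))
g=cv2.cvtColor(im,cv2.COLOR_RGB2HSV)
w=(g[:,:,1]<40)&(g[:,:,2]>150);w[:, :100]=0;w[:,262:]=0;w[:120]=0;w[:,:]=w
cs,_=cv2.findContours(w.astype(np.uint8),cv2.RETR_EXTERNAL,cv2.CHAIN_APPROX_NONE);c=max(cs,key=cv2.contourArea)
hull=cv2.convexHull(c)[:,0];pts=np.array([onz(cm,*p,.06)[:2] for p in hull])
print('wheel circ',cv2.minEnclosingCircle(pts.astype(np.float32)))
# chuck top circle: gray
roi=im[105:148,292:338];cv2.imwrite('pics/chk.png',roi[:,:,::-1])
w=np.zeros(g.shape[:2],bool);w[105:148,292:338]=(g[105:148,292:338,1]<60)
b=blob(w)[0];print('chuck',b,onz(cm,*b[1],.05))
E
```

```text
pins [array([0.56035481, 0.09214551, 0.066     ]), array([0.61361873, 0.17545837, 0.066     ])] mid [0.58698677 0.13380194 0.066     ] 0.09888416899558597
holes [array([0.55071338, 0.33783124, 0.009     ]), array([0.51401299, 0.43173704, 0.009     ])] mid [0.53236318 0.38478414 0.009     ] 0.10082270269013752
ang 57.408239823977674 111.34661780229862
red [(95, [186.3, 146.2], [180, 139, 12, 13])] yel [(40, [201.4, 129.2], [194, 126, 14, 7])]
handle top [0.49620429 0.19191766 0.11      ] mark [0.48168769 0.20046556 0.014     ]
wheel circ ((0.5872506499290466, 0.13352078199386597), 0.12391362339258194)
chuck (728, [313.1, 126.1], [298, 112, 31, 30]) [0.5305236  0.38354884 0.05      ]
```

```bash
python3 -c "
from h import *
go(.531,.384,.024)"
```

```text
t 1.75 pos [0.5477 0.2811 0.3217] rz 0 shift cm [ 4.62  9.32 29.78] F [ 0.   0.1 -1.3] q7 0.81 open 0.0856 tiltdeg [-0.05  0.03]
```

carry_out:
  newtons: 50
  targets:
    - {"x": 1.5,"y": 3.0,"z": 2,"rx": 0,"ry": 0,"rz": 0,"fingers": 1}
    - {"x": 1.6,"y": 3.3,"z": 4,"rx": 0,"ry": 0,"rz": 0,"fingers": 1}
    - {"x": 1.5,"y": 3.0,"z": 5,"rx": 0,"ry": 0,"rz": 0,"fingers": 1}
    - {"x": 0,"y": 0,"z": 4,"rx": 0,"ry": 0,"rz": 0,"fingers": 1}
    - {"x": 0,"y": 0,"z": 0,"rx": 0,"ry": 0,"rz": 0,"fingers": 1}

```text
time_s: 2.38
position: [0.5294, 0.3824, 0.1682]
tool_rot: [-0.003, 0.15, 0.989, -0.003]
wrist_force: [0.3, 0.0, 0.8]
opening: 0.0854
grip_force: 0.0
```

```bash
python3 - <<'E'
from h import *
cm=viewer.camera_model('wrist');im=grab('wrist','w2');u,v=proj(cm,(.531,.384,.057));print(u,v)
g=cv2.cvtColor(im,cv2.COLOR_RGB2HSV)
w=(g[:,:,1]<60)&(g[:,:,2]>90)
for b in blob(w)[:5]:print(b,onz(cm,*b[1],.05))
go(.531,.384,.024)
E
```

```text
258.6799082063901 181.0617651693419
(13578, [66.1, 246.8], [0, 184, 163, 144]) [0.54304871 0.13118142 0.05      ]
(3430, [63.2, 62.0], [16, 27, 96, 70]) [0.35601758 0.23194873 0.05      ]
(1710, [319.5, 257.1], [269, 231, 94, 52]) [0.64814083 0.42674022 0.05      ]
(1495, [259.0, 179.1], [238, 156, 43, 46]) [0.5307511  0.38448013 0.05      ]
(393, [173.3, 296.6], [164, 276, 17, 40]) [0.64963916 0.23066989 0.05      ]
t 2.425 pos [0.5314 0.3825 0.1714] rz 0 shift cm [ 0.06  0.16 14.74] F [-0.3  0.2  0.9] q7 0.67 open 0.0856 tiltdeg [-0.11 -0.08]
```

View pics/w2.png

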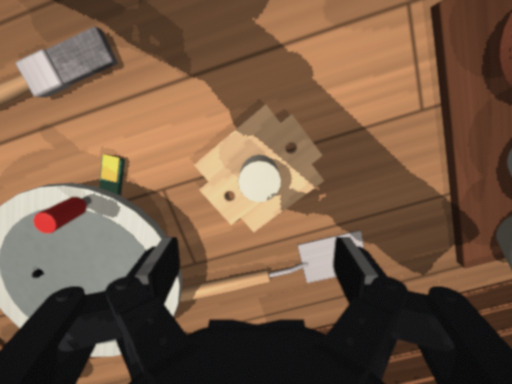

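The chuck is still at (259,179), with the holes at (230,196) and (291,147), so the bat hasn't moved. I'll go down, grip and lift.

carry_out:
  newtons: 50
  targets:
    - {"x": 0,"y": 0.15,"z": 4,"rx": 0,"ry": 0,"rz": 0,"fingers": 1}
    - {"x": 0,"y": 0,"z": 4,"rx": 0,"ry": 0,"rz": 0,"fingers": 1}
    - {"x": 0,"y": 0,"z": 3.7,"rx": 0,"ry": 0,"rz": 0,"fingers": 1}
    - {"x": 0,"y": 0,"z": 2.5,"rx": 0,"ry": 0,"rz": 0,"fingers": 1}
    - {"x": 0,"y": 0,"z": 0,"rx": 0,"ry": 0,"rz": 0,"fingers": 1}
    - {"x": 0,"y": 0,"z": 0,"rx": 0,"ry": 0,"rz": 0,"fingers": 0.3}
    - {"x": 0,"y": 0,"z": 0,"rx": 0,"ry": 0,"rz": 0,"fingers": 0.3}
    - {"x": 0,"y": 0,"z": 0,"rx": 0,"ry": 0,"rz": 0,"fingers": 0.3}

```text
time_s: 3.42
position: [0.5338, 0.384, 0.0312]
tool_rot: [0.001, 0.151, 0.988, 0.001]
wrist_force: [-1.0, 0.1, 0.2]
opening: 0.0325
grip_force: 0.0
```

```bash
python3 - <<'E'
from h import *
go(.531,.384,.024);s=readout.get_state();print(s['grip_force'])
E
```

```text
t 3.425 pos [0.5338 0.384  0.0312] rz 0 shift cm [ 0.26 -0.09  0.72] F [-1.   0.1  0.2] q7 0.68 open 0.0325 tiltdeg [0.08 0.07]
0.0
```

The opening is 32 mm with no grip force, so the chuck isn't between the pads. I'll check.

```bash
python3 - <<'E'
from h import *
a=grab('wrist');b=grab('side')
o=np.hstack([cv2.resize(a,(427,320)),cv2.resize(b[120:220,180:300],(370,320))])
cv2.imwrite('pics/c1.png',o[:,:,::-1])
E
```

```text
(no output)
```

View pics/c1.png

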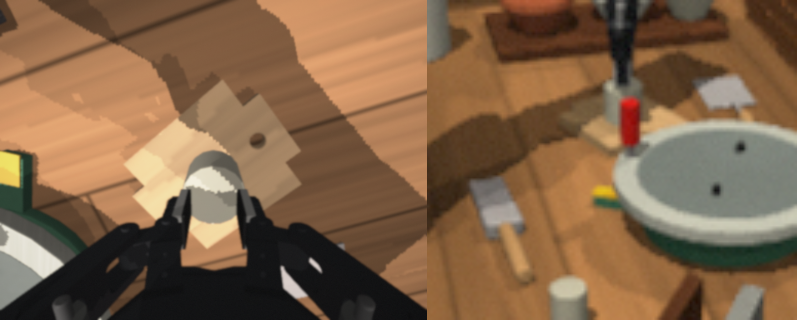

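The chuck sits further towards the camera (tool +x) than the pads do. I'll open, rise and measure again.

carry_out:
  targets:
    - {"x": 0,"y": 0,"z": 0,"rx": 0,"ry": 0,"rz": 0,"fingers": 1}
    - {"x": 0,"y": 0,"z": 0,"rx": 0,"ry": 0,"rz": 0,"fingers": 1}
    - {"x": 0,"y": 0,"z": -4,"rx": 0,"ry": 0,"rz": 0,"fingers": 1}
    - {"x": 0,"y": 0,"z": -5,"rx": 0,"ry": 0,"rz": 0,"fingers": 1}
    - {"x": 0,"y": 0,"z": -4,"rx": 0,"ry": 0,"rz": 0,"fingers": 1}
    - {"x": 0,"y": 0,"z": 0,"rx": 0,"ry": 0,"rz": 0,"fingers": 1}
    - {"x": 0,"y": 0,"z": 0,"rx": 0,"ry": 0,"rz": 0,"fingers": 1}
    - {"x": 0,"y": 0,"z": 0,"rx": 0,"ry": 0,"rz": 0,"fingers": 1}

```text
time_s: 4.53
position: [0.5323, 0.3831, 0.1581]
tool_rot: [-0.001, 0.151, 0.988, -0.001]
wrist_force: [-0.2, -0.8, 0.0]
opening: 0.0856
grip_force: 0.0
```

```bash
python3 - <<'E'
from h import *
cm=viewer.camera_model('wrist');im=grab('wrist','w3')
g=cv2.cvtColor(im,cv2.COLOR_RGB2HSV)
w=(g[:,:,1]<60)&(g[:,:,2]>90)
for b in blob(w)[:6]:print(b,onz(cm,*b[1],.05))
# holes: dark small blobs inside bat
gr=cv2.cvtColor(im,cv2.COLOR_RGB2GRAY)
bh=cv2.morphologyEx(gr,cv2.MORPH_BLACKHAT,np.ones((17,17)))
for b in blob(bh>35):
    X=onz(cm,*b[1],.009)
    if 15<b[0]<200 and np.hypot(X[0]-.53,X[1]-.384)<.09: print('h',b,X)
go(.531,.384,.024)
E
```

```text
(13310, [63.7, 249.1], [0, 184, 159, 151]) [0.54447186 0.13779684 0.05      ]
(3711, [53.3, 57.8], [5, 21, 99, 73]) [0.35653712 0.23262    0.05      ]
(1586, [257.2, 178.8], [236, 155, 44, 47]) [0.5306639  0.38438555 0.05      ]
(1526, [314.4, 261.8], [268, 238, 69, 47]) [0.64979931 0.41931749 0.05      ]
(540, [105.3, 351.8], [87, 340, 36, 22]) [0.70323525 0.11145761 0.05      ]
(255, [171.2, 298.9], [164, 283, 14, 31]) [0.64841628 0.23339199 0.05      ]
h (164, [187.6, 182.3], [157, 175, 48, 17]) [0.51940404 0.29658853 0.009     ]
h (108, [226.5, 196.1], [221, 191, 12, 11]) [0.55119681 0.33713343 0.009     ]
h (93, [315.3, 191.0], [306, 184, 17, 13]) [0.57828355 0.44656657 0.009     ]
h (92, [290.0, 146.2], [285, 141, 11, 11]) [0.51421548 0.4308865  0.009     ]
h (63, [235.8, 119.6], [231, 117, 12, 8]) [0.46538562 0.37864991 0.009     ]
h (48, [270.1, 196.2], [264, 193, 14, 8]) [0.56787586 0.39003855 0.009     ]
h (42, [280.2, 114.8], [276, 113, 10, 6]) [0.47568418 0.42961697 0.009     ]
h (37, [237.4, 222.6], [233, 220, 10, 6]) [0.59015535 0.33865409 0.009     ]
h (31, [315.6, 163.7], [313, 160, 6, 9]) [0.54421664 0.45521024 0.009     ]
t 4.575 pos [0.5324 0.3832 0.1582] rz 0 shift cm [ 0.14  0.07 13.42] F [ 0.6 -0.7 -0.4] q7 0.67 open 0.0854 tiltdeg [-0.13 -0.1 ]
```

```bash
python3 - <<'E'
from h import *
cm=viewer.camera_model('wrist');s=readout.get_state();A=axes();p=s['position']
f=lambda *o:print(o,proj(cm,p+A@np.array(o)/1000)*427/512)
f(0,0,0);f(0,0,-26);f(0,24,-26);f(0,-24,-26);f(24,0,-26);f(-24,0,-26)
for w in(16,24):
  for z in(-6,-20): f(0,w,z);f(11,w,z)
E
```

```text
(0, 0, 0) [213.88055863 184.58641152]
(0, 0, -26) [213.93631632 199.33054073]
(0, 24, -26) [246.92282266 199.31071479]
(0, -24, -26) [180.9471276  199.32462547]
(24, 0, -26) [213.94996839 168.29284887]
(-24, 0, -26) [213.9236678  227.67039605]
(0, 16, -6) [233.55923576 187.6218122 ]
(11, 16, -6) [233.93155932 175.02729071]
(0, 16, -20) [235.16301327 195.53019206]
(11, 16, -20) [235.59944819 182.06874461]
(0, 24, -6) [243.38840191 187.61577909]
(11, 24, -6) [243.94433737 175.02301058]
(0, 24, -20) [245.77798402 195.52194653]
(11, 24, -20) [246.4294967  182.06262883]
```

The chuck hasn't moved. I'll grasp lower and give the fingers longer to close.

carry_out:
  newtons: 60
  targets:
    - {"x": 0.1,"y": 0.1,"z": 5,"rx": 0,"ry": 0,"rz": 0,"fingers": 1}
    - {"x": 0,"y": 0,"z": 5,"rx": 0,"ry": 0,"rz": 0,"fingers": 1}
    - {"x": 0,"y": 0,"z": 3,"rx": 0,"ry": 0,"rz": 0,"fingers": 1}
    - {"x": 0,"y": 0,"z": 1,"rx": 0,"ry": 0,"rz": 0,"fingers": 1}
    - {"x": 0,"y": 0,"z": 0,"rx": 0,"ry": 0,"rz": 0,"fingers": 0.7}
    - {"x": 0,"y": 0,"z": 0,"rx": 0,"ry": 0,"rz": 0,"fingers": 0.6}
    - {"x": 0,"y": 0,"z": 0,"rx": 0,"ry": 0,"rz": 0,"fingers": 0.6}

```text
time_s: 5.45
position: [0.5333, 0.3854, 0.0215]
tool_rot: [0.001, 0.151, 0.988, 0.001]
wrist_force: [-1.0, -0.1, 0.4]
opening: 0.0514
grip_force: 0.0
```

carry_out:
  newtons: 60
  targets:
    - {"x": 0,"y": 0,"z": 0,"rx": 0,"ry": 0,"rz": 0,"fingers": 0.3}

```text
time_s: 5.58
position: [0.5333, 0.3852, 0.0219]
tool_rot: [0.001, 0.151, 0.988, 0.001]
wrist_force: [-2.8, -1.7, 7.9]
opening: 0.0439
grip_force: 59.8
```

carry_out:
  newtons: 60
  targets:
    - {"x": 0,"y": 0,"z": 0,"rx": 0,"ry": 0,"rz": 0,"fingers": 0}
    - {"x": 0,"y": 0,"z": 0,"rx": 0,"ry": 0,"rz": 0,"fingers": 0}

```text
time_s: 5.82
position: [0.5333, 0.3852, 0.0219]
tool_rot: [0.001, 0.151, 0.988, 0.001]
wrist_force: [-2.3, -1.8, 8.0]
opening: 0.0443
grip_force: 59.9
```

Gripped with 60 N. I'll lift it.

carry_out:
  newtons: 60
  targets:
    - {"x": 0,"y": 0,"z": -1,"rx": 0,"ry": 0,"rz": 0,"fingers": 0}
    - {"x": 0,"y": 0,"z": -2,"rx": 0,"ry": 0,"rz": 0,"fingers": 0}
    - {"x": 0,"y": 0,"z": -3,"rx": 0,"ry": 0,"rz": 0,"fingers": 0}
    - {"x": 0,"y": 0,"z": -3,"rx": 0,"ry": 0,"rz": 0,"fingers": 0}
    - {"x": 0,"y": 0,"z": -3,"rx": 0,"ry": 0,"rz": 0,"fingers": 0}
    - {"x": 0,"y": 0,"z": -2,"rx": 0,"ry": 0,"rz": 0,"fingers": 0}
    - {"x": 0,"y": 0,"z": -1,"rx": 0,"ry": 0,"rz": 0,"fingers": 0}
    - {"x": 0,"y": 0,"z": 0,"rx": 0,"ry": 0,"rz": 0,"fingers": 0}

```text
time_s: 6.82
position: [0.5327, 0.385, 0.1708]
tool_rot: [0.0, 0.151, 0.988, 0.0]
wrist_force: [-0.0, -0.1, -4.6]
opening: 0.044
grip_force: 61.9
```

```bash
cat >> h.py <<'E'
def batholes(im,cm,save=None,rel=None):
    # bat held: underside ~ TCPz - rel ; candidates in tool frame
    s=readout.get_state();A=axes();p=s['position'];zb=p[2]-.0219+.009
    gr=cv2.cvtColor(im,cv2.COLOR_RGB2GRAY);bh=cv2.morphologyEx(gr,cv2.MORPH_BLACKHAT,np.ones((25,25)))
    out=[]
    for b in blob(bh>30):
        X=onz(cm,*b[1],zb);r=np.hypot(*(X-p)[:2])
        if 25<b[0]<500 and .04<r<.06: out.append((b[0],b[1],(A.T@(X-p)*1000).round(1).tolist()))
    return out
E
python3 - <<'E'
from h import *
cm=viewer.camera_model('wrist');im=grab('wrist','w4')
s=readout.get_state();print(s['position'],s['opening'],s['grip_force'],s['wrist_force'])
for b in batholes(im,cm):print(b)
E
```

```text
[0.53226414 0.38474427 0.16962645] 0.043898315147791155 61.838858127593994 [ 0.30643887 -0.15910557 -4.92314489]
(300, [311.0, 172.8], [31.1, 39.5, 12.9])
(163, [209.6, 153.1], [45.3, -32.3, 12.9])
```

View pics/w4.png

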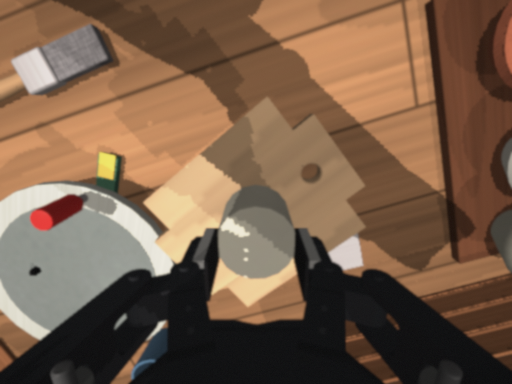

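The bat is held level. The hole at (311,173) is 50 mm from the TCP, so the chuck is centred. I'll turn 53.7° and carry it to the wheel.

carry_out:
  newtons: 60
  targets:
    - {"x": 0,"y": 0,"z": 0,"rx": 0,"ry": 0,"rz": 6.7,"fingers": 0}
    - {"x": 0,"y": 0,"z": 0,"rx": 0,"ry": 0,"rz": 10,"fingers": 0}
    - {"x": 0,"y": 0,"z": 0,"rx": 0,"ry": 0,"rz": 10,"fingers": 0}
    - {"x": 0,"y": 0,"z": 0,"rx": 0,"ry": 0,"rz": 10,"fingers": 0}
    - {"x": 0,"y": 0,"z": 0,"rx": 0,"ry": 0,"rz": 10,"fingers": 0}
    - {"x": 0,"y": 0,"z": 0,"rx": 0,"ry": 0,"rz": 7,"fingers": 0}
    - {"x": 0,"y": 0,"z": 0,"rx": 0,"ry": 0,"rz": 0,"fingers": 0}

```text
time_s: 7.75
position: [0.5318, 0.3845, 0.1685]
tool_rot: [-0.0, 0.581, 0.814, -0.001]
wrist_force: [-0.3, -0.3, -3.6]
opening: 0.0439
grip_force: 61.8
```

```bash
python3 -c "
from h import *
go(.5871,.1337,.1696,18.9)"
```

```text
t 7.75 pos [0.5318 0.3845 0.1685] rz 0.0 shift cm [-25.52  -2.89  -0.08] F [-0.3 -0.3 -3.6] q7 -0.22 open 0.0439 tiltdeg [-0.1 -0.1]
```

carry_out:
  newtons: 60
  targets:
    - {"x": -2.5,"y": -0.3,"z": -0.3,"rx": 0,"ry": 0,"rz": 0,"fingers": 0}
    - {"x": -5,"y": -0.6,"z": 0,"rx": 0,"ry": 0,"rz": 0,"fingers": 0}
    - {"x": -5,"y": -0.6,"z": 0,"rx": 0,"ry": 0,"rz": 0,"fingers": 0}
    - {"x": -5,"y": -0.6,"z": 0,"rx": 0,"ry": 0,"rz": 0,"fingers": 0}
    - {"x": -5,"y": -0.5,"z": 0,"rx": 0,"ry": 0,"rz": 0,"fingers": 0}
    - {"x": -3,"y": -0.3,"z": 0,"rx": 0,"ry": 0,"rz": 0,"fingers": 0}
    - {"x": 0,"y": 0,"z": 0,"rx": 0,"ry": 0,"rz": 0,"fingers": 0}
    - {"x": 0,"y": 0,"z": 0,"rx": 0,"ry": 0,"rz": 0,"fingers": 0}

```text
time_s: 8.75
position: [0.5873, 0.1341, 0.1727]
tool_rot: [-0.0, 0.581, 0.814, 0.0]
wrist_force: [0.6, 0.1, -4.8]
opening: 0.0441
grip_force: 61.9
```

```bash
python3 - <<'E'
from h import *
go(.5871,.1337,.09,18.9)
cm=viewer.camera_model('wrist');im=grab('wrist','w5')
for b in batholes(im,cm):print(b)
c=cm;print([proj(c,p) for p in[(.5603,.0921,.066),(.6136,.1755,.066)]])
m=viewer.camera_model('top');t=grab('top','t5')
E
```

```text
t 8.75 pos [0.5873 0.1341 0.1727] rz 0.1 shift cm [-0.04 -0.03  8.27] F [ 0.6  0.1 -4.8] q7 0.19 open 0.0441 tiltdeg [-0.03  0.02]
(175, [244.3, 156.3], [42.3, -9.0, 12.9])
(138, [314.0, 174.7], [29.0, 40.5, 12.9])
[array([221.63766883, 207.1166269 ]), array([293.22649501, 152.28580589])]
```

```bash
python3 - <<'E'
import cv2,numpy as np
a=cv2.imread('pics/w4.png')[150:200,285:340];b=cv2.imread('pics/w5.png')[150:200,285:340]
w=cv2.imread('pics/w5.png')[100:300,130:390]
o=np.vstack([np.hstack([cv2.resize(x,(390,300),interpolation=cv2.INTER_CUBIC) for x in(a,b)]),cv2.copyMakeBorder(cv2.resize(w,(390,300)),0,0,0,390,0)])
cv2.imwrite('pics/c2.png',o)
E
```

View pics/c2.png

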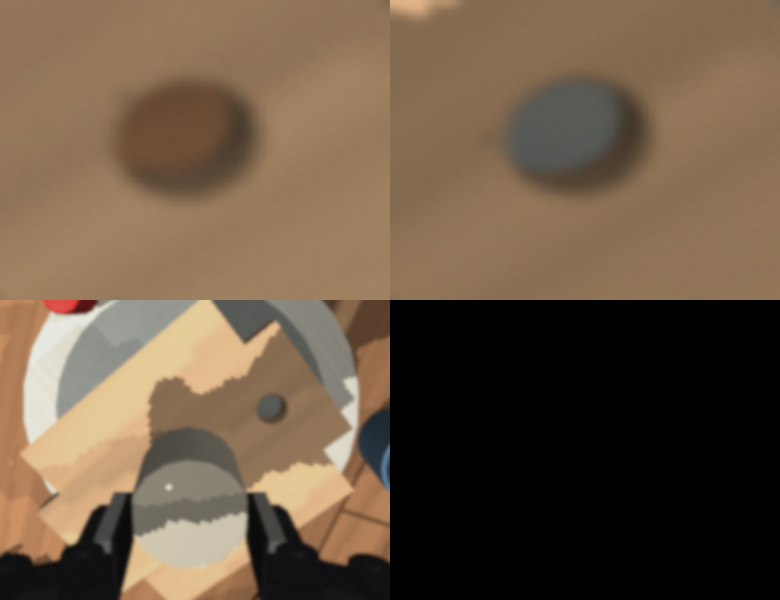

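The hole sits at the same place in both pictures, so the bat hasn't slipped in the grip. I'll lower it onto the pins.

carry_out:
  newtons: 60
  targets:
    - {"x": -0.04,"y": -0.03,"z": 2,"rx": 0,"ry": 0,"rz": 0.5,"fingers": 0}
    - {"x": 0,"y": 0,"z": 3,"rx": 0,"ry": 0,"rz": 0,"fingers": 0}
    - {"x": 0,"y": 0,"z": 2,"rx": 0,"ry": 0,"rz": 0,"fingers": 0}
    - {"x": 0,"y": 0,"z": 1,"rx": 0,"ry": 0,"rz": 0,"fingers": 0}
    - {"x": 0,"y": 0,"z": 0.3,"rx": 0,"ry": 0,"rz": 0,"fingers": 0}
    - {"x": 0,"y": 0,"z": 0.2,"rx": 0,"ry": 0,"rz": 0,"fingers": 0}
    - {"x": 0,"y": 0,"z": 0,"rx": 0,"ry": 0,"rz": 0,"fingers": 0}

```text
time_s: 9.72
position: [0.5879, 0.1338, 0.0885]
tool_rot: [0.0, 0.585, 0.811, 0.0]
wrist_force: [-0.1, 0.3, -4.2]
opening: 0.0439
grip_force: 62.0
```

```bash
python3 -c "
from h import *
go(.5871,.1337,.082,18.4)"
```

```text
t 9.725 pos [0.5879 0.1338 0.0885] rz 0.0 shift cm [ 0.01 -0.08  0.65] F [-0.1  0.3 -4.2] q7 0.21 open 0.0439 tiltdeg [0.05 0.02]
```

The underside is already below the pin tops with no contact force, so the pins are in the holes. I'll go down the rest of the way.

carry_out:
  targets:
    - {"x": 0,"y": -0.05,"z": 0.3,"rx": 0,"ry": 0,"rz": 0,"fingers": 0}
    - {"x": 0,"y": 0,"z": 0.2,"rx": 0,"ry": 0,"rz": 0,"fingers": 0}
    - {"x": 0,"y": 0,"z": 0.1,"rx": 0,"ry": 0,"rz": 0,"fingers": 0}
    - {"x": 0,"y": 0,"z": 0,"rx": 0,"ry": 0,"rz": 0,"fingers": 0}

```text
time_s: 10.22
position: [0.5873, 0.1331, 0.0822]
tool_rot: [0.0, 0.585, 0.811, 0.0]
wrist_force: [0.6, -2.8, -1.1]
opening: 0.044
grip_force: 62.3
```

carry_out:
  targets:
    - {"x": 0,"y": 0,"z": 0.1,"rx": 0,"ry": 0,"rz": 0,"fingers": 0}
    - {"x": 0,"y": 0,"z": 0,"rx": 0,"ry": 0,"rz": 0,"fingers": 0.7}
    - {"x": 0,"y": 0,"z": 0,"rx": 0,"ry": 0,"rz": 0,"fingers": 1}
    - {"x": 0,"y": 0,"z": -2,"rx": 0,"ry": 0,"rz": 0,"fingers": 1}
    - {"x": 0,"y": 0,"z": -5,"rx": 0,"ry": 0,"rz": 0,"fingers": 1}
    - {"x": 0,"y": 0,"z": -5,"rx": 0,"ry": 0,"rz": 0,"fingers": 1}
    - {"x": 0,"y": 0,"z": -3,"rx": 0,"ry": 0,"rz": 0,"fingers": 1}
    - {"x": 0,"y": 0,"z": 0,"rx": 0,"ry": 0,"rz": 0,"fingers": 1}

```text
time_s: 11.22
position: [0.5885, 0.1341, 0.2339]
tool_rot: [0.001, 0.585, 0.811, 0.002]
wrist_force: [0.7, 0.2, 0.1]
opening: 0.0853
grip_force: 0.0
```

```bash
cat >> h.py <<'E'
def handle(im,cm,z=.118):
    h=im.astype(int);red=(h[:,:,0]>150)&(h[:,:,1]<80)&(h[:,:,2]<80)
    return [(b[0],b[1],b[2],onz(cm,*b[1],z).round(4)) for b in blob(red)[:2]]
E
python3 - <<'E'
from h import *
cm=viewer.camera_model('wrist');im=grab('wrist','w6');go(.495,.1925,.09)
print(handle(im,cm));t=grab('top','t6');mt=viewer.camera_model('top');print(handle(t,mt))
h=cv2.cvtColor(im,cv2.COLOR_RGB2HSV)
gr=cv2.cvtColor(im,cv2.COLOR_RGB2GRAY);bh=cv2.morphologyEx(gr,cv2.MORPH_BLACKHAT,np.ones((25,25)))
for b in blob(bh>30):
    X=onz(cm,*b[1],.071);r=np.hypot(X[0]-.587,X[1]-.1335)
    if 25<b[0]<500 and .035<r<.065:print(b,X,r,np.degrees(np.arctan2(X[1]-.1335,X[0]-.587)))
s=cv2.imread('pics/w6.png')
E
```

```text
t 11.275 pos [0.5875 0.134  0.2318] rz 0 shift cm [ 8.47 -6.96 14.17] F [ 0.6 -0.  -0.1] q7 0.17 open 0.0856 tiltdeg [0.11 0.06]
[(312, [186.0, 98.1], [177, 89, 19, 20], array([0.4936, 0.1919, 0.118 ]))]
[(97, [423.4, 117.5], [409, 112, 28, 14], array([ 0.794, -0.62 ,  0.118])), (52, [443.4, 143.2], [440, 130, 7, 30], array([ 0.6997, -0.6894,  0.118 ]))]
(117, [225.0, 192.3], [219, 187, 13, 12]) [0.55972398 0.09111541 0.071     ] 0.050402722862385375 -122.76275479927423
(99, [283.5, 132.7], [276, 130, 17, 8]) [0.60640104 0.18812116 0.071     ] 0.05796440089143138 70.44533440442731
```

View pics/w6.png

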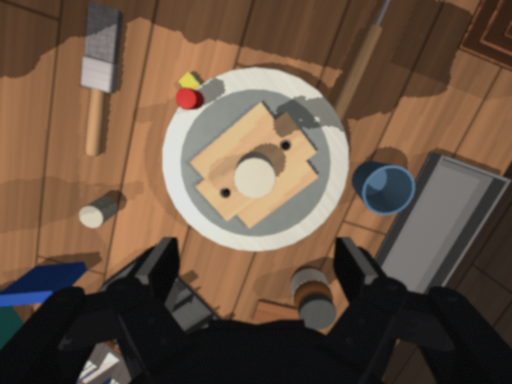

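The bat is seated, with a pin showing in each hole at (226,192) and (285,145). The handle is at (187,98), next to the yellow mark. Next I'll grasp the handle.

carry_out:
  newtons: 30
  targets:
    - {"x": 2.5,"y": -2.1,"z": 0,"rx": 0,"ry": 0,"rz": 0,"fingers": 1}
    - {"x": 4,"y": -3.3,"z": 0,"rx": 0,"ry": 0,"rz": 0,"fingers": 1}
    - {"x": 2,"y": -1.7,"z": 3,"rx": 0,"ry": 0,"rz": 0,"fingers": 1}
    - {"x": 0,"y": 0,"z": 5,"rx": 0,"ry": 0,"rz": 0,"fingers": 1}
    - {"x": 0,"y": 0,"z": 4,"rx": 0,"ry": 0,"rz": 0,"fingers": 1}
    - {"x": 0,"y": 0,"z": 1.8,"rx": 0,"ry": 0,"rz": 0,"fingers": 1}
    - {"x": 0,"y": 0,"z": 0,"rx": 0,"ry": 0,"rz": 0,"fingers": 1}

```text
time_s: 12.2
position: [0.4906, 0.191, 0.0902]
tool_rot: [-0.001, 0.585, 0.811, -0.003]
wrist_force: [-0.3, -0.4, 0.2]
opening: 0.0852
grip_force: 0.0
```

carry_out:
  newtons: 30
  targets:
    - {"x": 0,"y": 0,"z": 0,"rx": 0,"ry": 0,"rz": 0,"fingers": 0.5}
    - {"x": 0,"y": 0,"z": 0,"rx": 0,"ry": 0,"rz": 0,"fingers": 0.3}
    - {"x": 0,"y": 0,"z": 0,"rx": 0,"ry": 0,"rz": 0,"fingers": 0}
    - {"x": 0,"y": 0,"z": 0,"rx": 0,"ry": 0,"rz": 0,"fingers": 0}
    - {"x": 0,"y": 0,"z": 0,"rx": 0,"ry": 0,"rz": 0,"fingers": 0}

```text
time_s: 12.82
position: [0.494, 0.193, 0.0947]
tool_rot: [0.0, 0.585, 0.811, 0.002]
wrist_force: [-1.3, -1.0, 10.9]
opening: 0.0001
grip_force: 5.3
```

```bash
python3 - <<'E'
from h import *
go(.492,.193,.093);A=axes()
c=np.array([.5871,.1337]);s=readout.get_state();h=s['position'][:2]-c;r=np.hypot(*h);a0=np.arctan2(h[1],h[0]);print('r',r,'a0',np.degrees(a0),s['grip_force'])
E
```

```text
t 12.825 pos [0.494  0.193  0.0947] rz 0 shift cm [ 0.07 -0.19  0.17] F [-1.3 -1.  10.9] q7 0.0 open 0.0001 tiltdeg [0.17 0.14]
r 0.11033257644978056 a0 147.50892775005426 5.265677540592151
```

The fingers closed fully with a 10.9 N upward force, so they may have missed the grip. I'll look.

```bash
python3 - <<'E'
from h import *
a=grab('wrist');b=grab('side')
o=np.hstack([cv2.resize(a,(427,320)),cv2.resize(b[120:220,200:320],(370,320))])
cv2.imwrite('pics/c3.png',o[:,:,::-1])
E
```

```text
(no output)
```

View pics/c3.png

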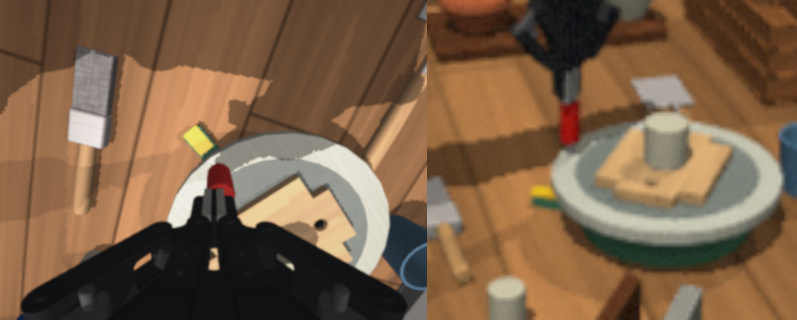

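The shut fingertips rest on top of the handle, so the real tips are about 27 mm behind the nominal TCP. I'll rise, open and go in 3 cm lower than before.

carry_out:
  newtons: 30
  targets:
    - {"x": 0,"y": 0,"z": -3,"rx": 0,"ry": 0,"rz": 0,"fingers": 0}
    - {"x": 0,"y": 0,"z": -2,"rx": 0,"ry": 0,"rz": 0,"fingers": 1}
    - {"x": 0,"y": 0,"z": 0,"rx": 0,"ry": 0,"rz": 0,"fingers": 1}
    - {"x": 0,"y": 0,"z": 0,"rx": 0,"ry": 0,"rz": 0,"fingers": 1}
    - {"x": 0,"y": 0,"z": 0,"rx": 0,"ry": 0,"rz": 0,"fingers": 1}

```text
time_s: 13.55
position: [0.4922, 0.1916, 0.1419]
tool_rot: [-0.0, 0.585, 0.811, -0.001]
wrist_force: [0.1, -0.9, 0.2]
opening: 0.0722
grip_force: 0.0
```

```bash
python3 - <<'E'
from h import *
cm=viewer.camera_model('wrist');im=grab('wrist','w7');go(.4925,.193,.066)
for b in handle(im,cm,.124):print(b)
E
```

```text
t 13.6 pos [0.4923 0.1916 0.142 ] rz 0 shift cm [0.13 0.08 7.6 ] F [-0.   0.2 -0.3] q7 -0.02 open 0.079 tiltdeg [-0.08 -0.05]
(482, [265.2, 205.4], [253, 194, 26, 24], array([0.4966, 0.198 , 0.124 ]))
```

carry_out:
  newtons: 30
  targets:
    - {"x": 0.45,"y": 0.6,"z": 2,"rx": 0,"ry": 0,"rz": 0,"fingers": 1}
    - {"x": 0,"y": 0,"z": 3,"rx": 0,"ry": 0,"rz": 0,"fingers": 1}
    - {"x": 0,"y": 0,"z": 2.5,"rx": 0,"ry": 0,"rz": 0,"fingers": 1}
    - {"x": 0,"y": 0,"z": 0,"rx": 0,"ry": 0,"rz": 0,"fingers": 1}
    - {"x": 0,"y": 0,"z": 0,"rx": 0,"ry": 0,"rz": 0,"fingers": 0.5}
    - {"x": 0,"y": 0,"z": 0,"rx": 0,"ry": 0,"rz": 0,"fingers": 0.3}
    - {"x": 0,"y": 0,"z": 0,"rx": 0,"ry": 0,"rz": 0,"fingers": 0.1}
    - {"x": 0,"y": 0,"z": 0,"rx": 0,"ry": 0,"rz": 0,"fingers": 0.1}

```text
time_s: 14.6
position: [0.4974, 0.1983, 0.0686]
tool_rot: [0.0, 0.585, 0.811, 0.001]
wrist_force: [-0.7, 0.2, 4.2]
opening: 0.0212
grip_force: 29.5
```

```bash
python3 - <<'E'
from h import *
go(.4966,.198,.066)
c=np.array([.5871,.1337]);s=readout.get_state();h=s['position'][:2]-c;r=np.hypot(*h);a0=np.arctan2(h[1],h[0]);print('r',r,'a0',np.degrees(a0),s['grip_force'])
E
```

```text
t 14.6 pos [0.4974 0.1983 0.0686] rz 0 shift cm [-0.   -0.09  0.26] F [-0.7  0.2  4.2] q7 0.01 open 0.0212 tiltdeg [0.05 0.05]
r 0.1105138961860623 a0 144.2312895203869 29.486697614192963
```

```bash
cat >> h.py <<'E'
def arc(steps,c=(.5871,.1337),r=.112):
    s=readout.get_state();A=axes();p=s['position'];h=p[:2]-c;a=np.degrees(np.arctan2(h[1],h[0]))
    print('a',a.round(1),'r',np.hypot(*h).round(4),'F',s['wrist_force'].round(1),'open',round(s['opening'],4),'grip',s['grip_force'])
    q=p.copy();q[2]=.0675
    for i,d in enumerate(steps):
        a+=d;n=np.array([c[0]+r*np.cos(np.radians(a)),c[1]+r*np.sin(np.radians(a)),.0675])
        print((A.T@(n-(q if i else np.r_[q[:2],.0675]))*100).round(2)[:2],end=' ');q=n
    print('end a',a)
E
python3 -c "
from h import *
arc([5,10,12,12,12,12,12,5])"
```

```text
a 144.2 r 0.1105 F [-0.7  0.2  4.2] open 0.0212 grip 29.486697614192963
[-0.49 -0.85] [-1.4  -1.36] [-1.96 -1.28] [-2.18 -0.85] [-2.31 -0.37] [-2.34  0.12] [-2.26  0.6 ] [-0.9   0.39] end a 224.2312895203869
```

carry_out:
  newtons: 30
  targets:
    - {"x": -0.49,"y": -0.85,"z": 0,"rx": 0,"ry": 0,"rz": 0,"fingers": 0.1}
    - {"x": -1.4,"y": -1.36,"z": 0,"rx": 0,"ry": 0,"rz": 0,"fingers": 0.1}
    - {"x": -1.96,"y": -1.28,"z": 0,"rx": 0,"ry": 0,"rz": 0,"fingers": 0.1}
    - {"x": -2.18,"y": -0.85,"z": 0,"rx": 0,"ry": 0,"rz": 0,"fingers": 0.1}
    - {"x": -2.31,"y": -0.37,"z": 0,"rx": 0,"ry": 0,"rz": 0,"fingers": 0.1}
    - {"x": -2.34,"y": 0.12,"z": 0,"rx": 0,"ry": 0,"rz": 0,"fingers": 0.1}
    - {"x": -2.26,"y": 0.6,"z": 0,"rx": 0,"ry": 0,"rz": 0,"fingers": 0.1}
    - {"x": -0.9,"y": 0.39,"z": 0,"rx": 0,"ry": 0,"rz": 0,"fingers": 0.1}

```text
time_s: 15.6
position: [0.5081, 0.0551, 0.0686]
tool_rot: [0.001, 0.585, 0.811, 0.002]
wrist_force: [3.2, 4.9, 2.9]
opening: 0.021
grip_force: 31.6
```

carry_out:
  newtons: 30
  targets:
    - {"x": 0,"y": 0,"z": 0,"rx": 0,"ry": 0,"rz": 0,"fingers": 0.1}

```text
time_s: 15.72
position: [0.508, 0.0552, 0.0686]
tool_rot: [0.001, 0.585, 0.811, 0.001]
wrist_force: [3.5, 3.2, 2.2]
opening: 0.0207
grip_force: 31.6
```

```bash
python3 -c "
from h import *
arc([5,12,14,14,14,14,14,7])"
```

```text
a -135.2 r 0.1114 F [3.5 3.2 2.2] open 0.0207 grip 31.635534167289734
[-0.88  0.42] [-1.86  1.42] [-1.74  2.1 ] [-1.18  2.46] [-0.55  2.67] [0.11 2.73] [0.77 2.62] [0.62 1.22] end a -41.23389199351294
```

Working smoothly.

carry_out:
  newtons: 30
  targets:
    - {"x": -0.88,"y": 0.42,"z": 0,"rx": 0,"ry": 0,"rz": 0,"fingers": 0.1}
    - {"x": -1.86,"y": 1.42,"z": 0,"rx": 0,"ry": 0,"rz": 0,"fingers": 0.1}
    - {"x": -1.74,"y": 2.1,"z": 0,"rx": 0,"ry": 0,"rz": 0,"fingers": 0.1}
    - {"x": -1.18,"y": 2.46,"z": 0,"rx": 0,"ry": 0,"rz": 0,"fingers": 0.1}
    - {"x": -0.55,"y": 2.67,"z": 0,"rx": 0,"ry": 0,"rz": 0,"fingers": 0.1}
    - {"x": 0.11,"y": 2.73,"z": 0,"rx": 0,"ry": 0,"rz": 0,"fingers": 0.1}
    - {"x": 0.77,"y": 2.62,"z": 0,"rx": 0,"ry": 0,"rz": 0,"fingers": 0.1}
    - {"x": 0.62,"y": 1.22,"z": 0,"rx": 0,"ry": 0,"rz": 0,"fingers": 0.1}

```text
time_s: 16.73
position: [0.6717, 0.0582, 0.0687]
tool_rot: [0.002, 0.585, 0.811, 0.0]
wrist_force: [2.9, -3.0, 5.7]
opening: 0.0208
grip_force: 31.9
```

carry_out:
  newtons: 30
  targets:
    - {"x": 0,"y": 0,"z": 0,"rx": 0,"ry": 0,"rz": 0,"fingers": 0.1}

```text
time_s: 16.85
position: [0.6718, 0.0584, 0.0687]
tool_rot: [0.002, 0.585, 0.811, 0.0]
wrist_force: [4.1, -5.0, 3.7]
opening: 0.021
grip_force: 31.7
```

```bash
python3 -c "
from h import *
arc([5,12,14,14,14,14,14,7])"
```

```text
a -41.6 r 0.1134 F [ 4.1 -5.   3.7] open 0.021 grip 31.744712591171265
[0.65 0.75] [1.54 1.77] [2.21 1.6 ] [2.53 1.02] [2.7  0.38] [ 2.71 -0.29] [ 2.57 -0.93] [ 1.18 -0.69] end a 52.359335855062014
```

carry_out:
  newtons: 30
  targets:
    - {"x": 0.65,"y": 0.75,"z": 0,"rx": 0,"ry": 0,"rz": 0,"fingers": 0.1}
    - {"x": 1.54,"y": 1.77,"z": 0,"rx": 0,"ry": 0,"rz": 0,"fingers": 0.1}
    - {"x": 2.21,"y": 1.6,"z": 0,"rx": 0,"ry": 0,"rz": 0,"fingers": 0.1}
    - {"x": 2.53,"y": 1.02,"z": 0,"rx": 0,"ry": 0,"rz": 0,"fingers": 0.1}
    - {"x": 2.7,"y": 0.38,"z": 0,"rx": 0,"ry": 0,"rz": 0,"fingers": 0.1}
    - {"x": 2.71,"y": -0.29,"z": 0,"rx": 0,"ry": 0,"rz": 0,"fingers": 0.1}
    - {"x": 2.57,"y": -0.93,"z": 0,"rx": 0,"ry": 0,"rz": 0,"fingers": 0.1}
    - {"x": 1.18,"y": -0.69,"z": 0,"rx": 0,"ry": 0,"rz": 0,"fingers": 0.1}

```text
time_s: 17.85
position: [0.6524, 0.2253, 0.0687]
tool_rot: [-0.0, 0.584, 0.812, 0.0]
wrist_force: [0.9, -0.5, 4.8]
opening: 0.0208
grip_force: 32.0
```

carry_out:
  newtons: 30
  targets:
    - {"x": 0,"y": 0,"z": 0,"rx": 0,"ry": 0,"rz": 0,"fingers": 0.1}

```text
time_s: 17.98
position: [0.6523, 0.2252, 0.0687]
tool_rot: [-0.0, 0.584, 0.812, 0.0]
wrist_force: [1.4, 1.6, 3.7]
opening: 0.0209
grip_force: 31.9
```

```bash
python3 -c "
from h import *
arc([6,14,15,15,15,14,11,5.2])"
```

```text
a 54.5 r 0.1124 F [1.4 1.6 3.7] open 0.0209 grip 31.91368281841278
[ 0.89 -0.77] [ 1.79 -2.06] [ 1.3  -2.62] [ 0.58 -2.87] [-0.18 -2.92] [-0.85 -2.6 ] [-1.09 -1.85] [-0.63 -0.79] end a 149.73188757138314
```

carry_out:
  newtons: 30
  targets:
    - {"x": 0.89,"y": -0.77,"z": 0,"rx": 0,"ry": 0,"rz": 0,"fingers": 0.1}
    - {"x": 1.79,"y": -2.06,"z": 0,"rx": 0,"ry": 0,"rz": 0,"fingers": 0.1}
    - {"x": 1.3,"y": -2.62,"z": 0,"rx": 0,"ry": 0,"rz": 0,"fingers": 0.1}
    - {"x": 0.58,"y": -2.87,"z": 0,"rx": 0,"ry": 0,"rz": 0,"fingers": 0.1}
    - {"x": -0.18,"y": -2.92,"z": 0,"rx": 0,"ry": 0,"rz": 0,"fingers": 0.1}
    - {"x": -0.85,"y": -2.6,"z": 0,"rx": 0,"ry": 0,"rz": 0,"fingers": 0.1}
    - {"x": -1.09,"y": -1.85,"z": 0,"rx": 0,"ry": 0,"rz": 0,"fingers": 0.1}
    - {"x": -0.35,"y": -0.4,"z": 0,"rx": 0,"ry": 0,"rz": 0,"fingers": 0.1}

```text
time_s: 18.98
position: [0.4931, 0.1917, 0.0686]
tool_rot: [-0.001, 0.586, 0.811, 0.0]
wrist_force: [-0.6, 1.2, 5.6]
opening: 0.0209
grip_force: 32.2
```

carry_out:
  newtons: 30
  targets:
    - {"x": 0,"y": 0,"z": 0,"rx": 0,"ry": 0,"rz": 0,"fingers": 0.1}
    - {"x": 0,"y": 0,"z": 0,"rx": 0,"ry": 0,"rz": 0,"fingers": 0.1}

```text
time_s: 19.23
position: [0.4938, 0.1928, 0.0686]
tool_rot: [-0.0, 0.585, 0.811, 0.0]
wrist_force: [-1.0, 1.2, 8.5]
opening: 0.0207
grip_force: 32.5
```

```bash
python3 -c "
from h import *
arc([0])"
```

```text
a 147.7 r 0.1105 F [-1.   1.2  8.5] open 0.0207 grip 32.46324419975281
[ 0.12 -0.1 ] end a 147.67110915208744
```

The handle is back at the mark (147.7°). I'll release it, rise, and fly over the stand and rack.

carry_out:
  targets:
    - {"x": 0,"y": 0,"z": 0,"rx": 0,"ry": 0,"rz": 0,"fingers": 0.6}
    - {"x": 0,"y": 0,"z": 0,"rx": 0,"ry": 0,"rz": 0,"fingers": 1}
    - {"x": 0,"y": 0,"z": 0,"rx": 0,"ry": 0,"rz": 0,"fingers": 1}
    - {"x": 0,"y": 0,"z": -2,"rx": 0,"ry": 0,"rz": 0,"fingers": 1}
    - {"x": 0,"y": 0,"z": -5,"rx": 0,"ry": 0,"rz": 0,"fingers": 1}
    - {"x": 0,"y": 0,"z": -6,"rx": 0,"ry": 0,"rz": 0,"fingers": 1}
    - {"x": 0,"y": 0,"z": -6,"rx": 0,"ry": 0,"rz": 0,"fingers": 1}
    - {"x": -2,"y": -0.5,"z": -4,"rx": 0,"ry": 0,"rz": 0,"fingers": 1}

```text
time_s: 20.23
position: [0.4957, 0.1739, 0.3005]
tool_rot: [0.0, 0.584, 0.812, 0.001]
wrist_force: [0.7, 0.6, -0.1]
opening: 0.0853
grip_force: 0.0
```

carry_out:
  targets:
    - {"x": -5,"y": -1.2,"z": -1,"rx": 0,"ry": 0,"rz": 0,"fingers": 1}
    - {"x": -5.5,"y": -1.4,"z": 0,"rx": 0,"ry": 0,"rz": 0,"fingers": 1}
    - {"x": -5.5,"y": -1.4,"z": 0,"rx": 0,"ry": 0,"rz": 0,"fingers": 1}
    - {"x": -5.5,"y": -1.4,"z": 0,"rx": 0,"ry": 0,"rz": 0,"fingers": 1}
    - {"x": -5.5,"y": -1.4,"z": 0,"rx": 0,"ry": 0,"rz": 0,"fingers": 1}
    - {"x": -5.5,"y": -1.4,"z": 0,"rx": 0,"ry": 0,"rz": 0,"fingers": 1}
    - {"x": -5.5,"y": -1.4,"z": 0,"rx": 0,"ry": 0,"rz": 0,"fingers": 1}
    - {"x": -5,"y": -1,"z": 0,"rx": 0,"ry": 0,"rz": 0,"fingers": 1}

```text
time_s: 21.22
position: [0.5305, -0.271, 0.3079]
tool_rot: [0.0, 0.585, 0.811, -0.0]
wrist_force: [0.8, -0.2, 0.4]
opening: 0.0855
grip_force: 0.0
```

carry_out:
  targets:
    - {"x": -2,"y": 0,"z": 0,"rx": 0,"ry": 0,"rz": 0,"fingers": 1}
    - {"x": 0,"y": 0,"z": 0,"rx": 0,"ry": 0,"rz": 0,"fingers": 1}
    - {"x": 0,"y": 0,"z": 0,"rx": 0,"ry": 0,"rz": 0,"fingers": 1}

```text
time_s: 21.6
position: [0.5372, -0.2869, 0.3077]
tool_rot: [-0.0, 0.585, 0.811, 0.0]
wrist_force: [1.0, 0.7, -0.1]
opening: 0.0859
grip_force: 0.0
```

```bash
python3 - <<'E'
from h import *
cm=viewer.camera_model('wrist');im=grab('wrist','w8');go(.544,-.19,.3)
print([proj(cm,p).round(0) for p in[(.544,-.191,.05),(.467,-.384,.05)]])
E
```

```text
t 21.65 pos [ 0.5374 -0.2865  0.3079] rz 0 shift cm [8.94 3.69 0.8 ] F [ 0.2  0.1 -0.4] q7 0.99 open 0.0853 tiltdeg [0.   0.04]
[array([281.,  98.]), array([199., 197.])]
```

View pics/w8.png

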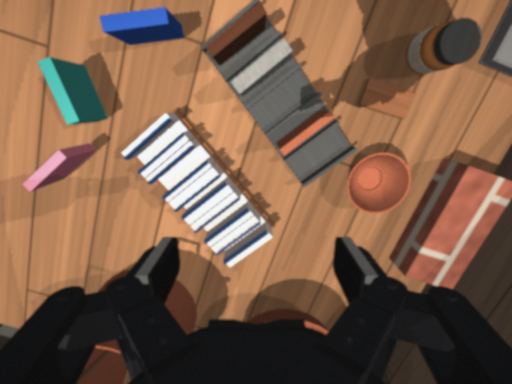

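I've used my picture allowance, so the rest will be numeric. This last view shows the rack spanning (125,155) to (270,235), and the stand holding brown at (238,30), grey at (262,68) and red at (308,132). I'll align the gripper with the row and put the camera above the rack.

carry_out:
  targets:
    - {"x": 0,"y": 0,"z": 0,"rx": 0,"ry": 0,"rz": 7,"fingers": 1}
    - {"x": 0,"y": 0,"z": 0,"rx": 0,"ry": 0,"rz": 10,"fingers": 1}
    - {"x": 0,"y": 0,"z": 0,"rx": 0,"ry": 0,"rz": 10,"fingers": 1}
    - {"x": 0,"y": 0,"z": 0,"rx": 0,"ry": 0,"rz": 10,"fingers": 1}
    - {"x": 0,"y": 0,"z": 0,"rx": 0,"ry": 0,"rz": 10,"fingers": 1}
    - {"x": 0,"y": 0,"z": 0,"rx": 0,"ry": 0,"rz": 5,"fingers": 1}
    - {"x": -3,"y": 0,"z": 0,"rx": 0,"ry": 0,"rz": 0,"fingers": 1}
    - {"x": -5,"y": -0.3,"z": 0,"rx": 0,"ry": 0,"rz": 0,"fingers": 1}

```text
time_s: 22.65
position: [0.4922, -0.3501, 0.3076]
tool_rot: [-0.0, 0.88, 0.476, 0.0]
wrist_force: [-0.7, -1.3, -1.1]
opening: 0.0855
grip_force: 0.0
```

carry_out:
  targets:
    - {"x": -5,"y": 0,"z": 0,"rx": 0,"ry": 0,"rz": 0,"fingers": 1}
    - {"x": -4,"y": 0,"z": 0,"rx": 0,"ry": 0,"rz": 0,"fingers": 1}
    - {"x": -2.6,"y": 0,"z": 0,"rx": 0,"ry": 0,"rz": 0,"fingers": 1}
    - {"x": 0,"y": 0,"z": 0,"rx": 0,"ry": 0,"rz": 0,"fingers": 1}
    - {"x": 0,"y": 0,"z": 0,"rx": 0,"ry": 0,"rz": 0,"fingers": 1}

```text
time_s: 23.28
position: [0.4275, -0.448, 0.308]
tool_rot: [-0.0, 0.881, 0.474, 0.001]
wrist_force: [-0.7, -0.1, -0.7]
opening: 0.0855
grip_force: 0.0
```

```bash
python3 - <<'E'
from h import *
cm=viewer.camera_model('wrist');im=grab('wrist','w9');go(.425,-.447,.308)
g=cv2.cvtColor(im,cv2.COLOR_RGB2HSV)
u,v=proj(cm,(.467,-.384,.06));print('rack px',u,v)
w=((g[:,:,1]<45)&(g[:,:,2]>140)).astype(np.uint8)
w[:, :max(0,int(u)-160)]=0;w[:,int(u)+160:]=0;w[int(v)+70:]=0;w[:max(0,int(v)-70)]=0
print(blob(w)[:10])
pts=np.array([onz(cm,x,y,.06)[:2] for y,x in np.argwhere(cv2.morphologyEx(w,cv2.MORPH_OPEN,np.ones((3,3))))],np.float32)
r=cv2.minAreaRect(pts);print(r)
E
```

```text
t 23.325 pos [ 0.4277 -0.4478  0.3079] rz 0 shift cm [-0.08 -0.28 -0.01] F [ 0.1  0.7 -0.2] q7 0.48 open 0.0853 tiltdeg [0.04 0.04]
rack px 254.8993799614545 107.23479733322151
[(1339, [272.3, 104.7], [263, 71, 20, 69]), (1206, [310.4, 104.7], [300, 71, 22, 69]), (1144, [240.2, 104.9], [231, 71, 19, 70]), (980, [221.4, 105.4], [213, 74, 18, 64]), (861, [200.6, 105.4], [193, 72, 16, 69]), (681, [289.6, 105.0], [284, 74, 13, 64]), (647, [187.2, 105.6], [180, 74, 15, 64]), (531, [340.3, 104.5], [334, 71, 13, 69]), (467, [255.8, 104.9], [252, 74, 8, 64]), (357, [169.4, 106.4], [164, 72, 12, 69])]
((0.4683084785938263, -0.3833458423614502), (0.09879875928163528, 0.26793885231018066), 56.882144927978516)
```

```bash
python3 - <<'E'
from h import *
cm=viewer.camera_model('wrist')
P=np.array([onz(cm,x,104.9,.06)[:2] for x in(183.2,219.4,255.55,291.8,327.8)])
print(P.round(4),np.linalg.norm(np.diff(P,axis=0),axis=1).round(4))
im=cv2.cvtColor(cv2.imread('pics/w9.png'),cv2.COLOR_BGR2GRAY)
# ortho profile at z=.06 along row (angle -33.1), averaged along slot length
a=np.radians(-33.1);u=np.array([np.cos(a),np.sin(a)]);v=np.array([-u[1],u[0]]);c=P.mean(0)
s=np.arange(-140,141,1.)
pr=[]
for k in s:
    q=[proj(cm,np.r_[c+u*k/1000+v*t/1000,.06]) for t in range(-35,36,7)]
    pr.append(np.mean([cv2.remap(im,np.float32([[x[0]]]),np.float32([[x[1]]]),1)[0,0] for x in q]))
print(np.array(pr).astype(int).tolist())
t=grab('top','t9');mt=viewer.camera_model('top');E=None
h=cv2.cvtColor(t,cv2.COLOR_RGB2HSV);print('rack white top-cam')
w=((h[:,:,1]<50)&(h[:,:,2]>150)).astype(np.uint8);w[:, :320]=0;w[:,392:]=0;w[:160]=0;w[250:]=0
pts=np.array([onz(mt,x,y,.06)[:2] for y,x in np.argwhere(w)],np.float32);print(len(pts),cv2.minAreaRect(pts))
E
```

```text
[[ 0.379  -0.3214]
 [ 0.4245 -0.3515]
 [ 0.4699 -0.3815]
 [ 0.5154 -0.4116]
 [ 0.5608 -0.4414]] [0.0546 0.0544 0.0546 0.0543]
[140, 139, 139, 141, 149, 169, 196, 221, 234, 239, 238, 231, 213, 176, 133, 96, 71, 60, 57, 59, 65, 73, 81, 86, 89, 90, 92, 96, 109, 133, 167, 201, 225, 236, 241, 242, 242, 241, 241, 239, 236, 230, 216, 188, 149, 115, 104, 118, 150, 185, 214, 231, 238, 241, 242, 241, 237, 227, 212, 201, 207, 222, 232, 234, 224, 201, 162, 121, 88, 68, 61, 62, 67, 75, 83, 93, 107, 131, 164, 199, 223, 236, 241, 242, 243, 243, 243, 243, 243, 242, 240, 239, 238, 238, 238, 237, 235, 228, 211, 179, 138, 104, 91, 107, 140, 179, 211, 231, 238, 240, 236, 225, 211, 202, 211, 226, 237, 241, 242, 243, 243, 243, 243, 242, 241, 238, 230, 212, 179, 139, 103, 80, 72, 83, 113, 150, 189, 215, 231, 236, 237, 235, 232, 219, 196, 159, 120, 89, 75, 92, 119, 159, 195, 224, 236, 240, 242, 243, 243, 243, 243, 243, 242, 239, 232, 221, 205, 204, 215, 230, 238, 241, 242, 242, 241, 239, 233, 219, 194, 157, 121, 97, 96, 123, 162, 200, 223, 234, 237, 238, 237, 237, 237, 236, 236, 234, 229, 215, 188, 152, 117, 92, 76, 67, 60, 56, 60, 74, 103, 140, 182, 214, 232, 239, 241, 242, 241, 238, 231, 218, 204, 204, 217, 230, 238, 241, 242, 242, 242, 242, 240, 237, 230, 214, 187, 154, 122, 102, 105, 130, 167, 200, 221, 228, 226, 212, 185, 149, 117, 96, 85, 82, 80, 76, 71, 64, 58, 54, 54, 62, 81, 113, 154, 195, 222, 235, 240, 242, 242, 242, 241, 238, 230, 215, 191, 168, 153, 147, 145, 144, 145]
rack white top-cam
1435 ((0.4325181841850281, -0.4335571229457855), (0.23527823388576508, 0.27524226903915405), 56.63601303100586)
```

carry_out:
  targets:
    - {"x": 3,"y": -0.8,"z": 0,"rx": 0,"ry": 0,"rz": 0,"fingers": 0.5}
    - {"x": 5,"y": -1.2,"z": 0,"rx": 0,"ry": 0,"rz": 0,"fingers": 0.5}
    - {"x": 5,"y": -1.2,"z": 0,"rx": 0,"ry": 0,"rz": 0,"fingers": 0.5}
    - {"x": 5,"y": -1.2,"z": 0,"rx": 0,"ry": 0,"rz": 0,"fingers": 0.5}
    - {"x": 2.2,"y": -0.5,"z": 0,"rx": 0,"ry": 0,"rz": 0,"fingers": 0.5}
    - {"x": 0,"y": 0,"z": 0,"rx": 0,"ry": 0,"rz": 0,"fingers": 0.5}
    - {"x": 0,"y": 0,"z": 0,"rx": 0,"ry": 0,"rz": 0,"fingers": 0.5}

```text
time_s: 24.25
position: [0.4968, -0.2544, 0.3081]
tool_rot: [0.0, 0.881, 0.473, -0.0]
wrist_force: [-0.7, -1.1, -0.3]
opening: 0.0424
grip_force: 0.0
```

```bash
python3 - <<'E'
from h import *
cm=viewer.camera_model('wrist');im=grab('wrist','w10');go(.5,-.254,.308)
h=cv2.cvtColor(im,cv2.COLOR_RGB2HSV);H,S,V=[h[:,:,i].astype(int) for i in range(3)]
c=proj(cm,(.544,-.191,.06));print('stand px',c)
R=np.zeros(H.shape,bool);u,v=map(int,c);R[max(0,v-80):v+80,u-140:u+140]=1
# stand base dark grey : low sat dark
for n,m in(('lowS bright',(S<45)&(V>110)),('red',(S>110)&(V>120)&((H<9)|(H>172))),('brownish dark',(S>90)&(V<110)&((H<14)|(H>170)))):
    for b in blob(m&R)[:4]:
        print(n,b,'hsv',h[int(b[1][1]),int(b[1][0])],onz(cm,*b[1],.09).round(4))
E
```

```text
t 24.3 pos [ 0.4965 -0.2551  0.3081] rz 0 shift cm [0.28 0.23 0.01] F [-0.6 -0.2  0.1] q7 0.08 open 0.043 tiltdeg [ 0.   -0.02]
stand px [259.2289463  104.40357041]
lowS bright (1012, [223.1, 102.5], [215, 69, 17, 68]) hsv [ 22  20 193] [ 0.5031 -0.161   0.09  ]
red (1908, [384.1, 70.3], [365, 32, 34, 75]) hsv [  8 149 216] [ 0.7088 -0.2474  0.09  ]
red (584, [302.2, 104.3], [297, 72, 12, 66]) hsv [  8 149 221] [ 0.5937 -0.2241  0.09  ]
brownish dark (660, [193.7, 103.0], [188, 71, 12, 65]) hsv [ 10 140  40] [ 0.4685 -0.1388  0.09  ]
brownish dark (407, [366.6, 53.7], [358, 31, 23, 56]) hsv [ 14 128 106] [ 0.6982 -0.216   0.09  ]
brownish dark (322, [294.8, 104.7], [292, 73, 8, 64]) hsv [  8 147  64] [ 0.5848 -0.2188  0.09  ]
brownish dark (205, [288.8, 41.4], [276, 24, 25, 41]) hsv [ 13 129  85] [ 0.6194 -0.1465  0.09  ]
```

The rack's slots, in order from +y to −y, are 20, 24, 8, 16, 12. Brown (16), grey (20) and red (12) boards are present. Now I'll get the board angles.

```bash
cat >> h.py <<'E'
ROW=-33.1
SL={8:(.4686,-.3835),20:(.3765,-.3234),16:(.5147,-.4135),12:(.5607,-.4436),24:(.4226,-.3535)}
def boards(im,cm,z=.09):
    h=cv2.cvtColor(im,cv2.COLOR_RGB2HSV);H,S,V=[h[:,:,i].astype(int) for i in range(3)]
    out={}
    for n,m in((20,(S<45)&(V>110)),(12,(S>110)&(V>150)&((H<10)|(H>172))),(16,(S>90)&(V<110)&((H<14)|(H>170)))):
        for y,l in enumerate([0]):
            k,L,st,c=cv2.connectedComponentsWithStats(m.astype(np.uint8))
            for i in range(1,k):
                if st[i,4]<250: continue
                P=np.array([onz(cm,x,yy,z)[:2] for yy,x in np.argwhere(L==i)],np.float32);r=cv2.minAreaRect(P)
                d=sorted(r[1]);
                if .075<d[1]<.105 and d[0]<.035:
                    f=cv2.fitLine(P,2,0,.001,.001).ravel();print(n,'c',P.mean(0).round(4),'rect',np.round(r[0],4),np.round(d,4),'row ang',round((np.degrees(np.arctan2(f[1],f[0]))+90)%180-90-90,1),'px',c[i].round(0))
E
python3 - <<'E'
from h import *
cm=viewer.camera_model('wrist');im=grab('wrist');boards(im,cm)
go(.5031,-.161,.037,-34.5)
E
```

```text
20 c [ 0.5027 -0.1614] rect [ 0.5019 -0.1628] [0.021  0.0892] row ang -33.9 px [223. 102.]
12 c [ 0.5934 -0.2251] rect [ 0.593  -0.2258] [0.0122 0.0881] row ang -33.8 px [302. 104.]
16 c [ 0.6194 -0.1265] rect [ 0.6208 -0.1319] [0.0122 0.0915] row ang -179.8 px [280.  26.]
16 c [ 0.4686 -0.1378] rect [ 0.4684 -0.1375] [0.0272 0.0886] row ang -33.7 px [193. 102.]
16 c [ 0.5849 -0.219 ] rect [ 0.585  -0.2188] [0.0088 0.0853] row ang -33.8 px [295. 104.]
t 24.35 pos [ 0.4964 -0.2554  0.3081] rz 0.8 shift cm [ 8.17 -4.8  27.1 ] F [-0.7  0.5  0.1] q7 0.08 open 0.0428 tiltdeg [ 0.   -0.02]
```

carry_out:
  newtons: 50
  targets:
    - {"x": 2.5,"y": -1.5,"z": 3,"rx": 0,"ry": 0,"rz": 0,"fingers": 0.36}
    - {"x": 3.5,"y": -2,"z": 5,"rx": 0,"ry": 0,"rz": 0,"fingers": 0.36}
    - {"x": 2.05,"y": -1.3,"z": 5,"rx": 0,"ry": 0,"rz": 0,"fingers": 0.36}
    - {"x": 0,"y": 0,"z": 4,"rx": 0,"ry": 0,"rz": 0,"fingers": 0.36}
    - {"x": 0,"y": 0,"z": 0,"rx": 0,"ry": 0,"rz": 0,"fingers": 0.36}
    - {"x": 0,"y": 0,"z": 0,"rx": 0,"ry": 0,"rz": 0,"fingers": 0.36}

```text
time_s: 25.1
position: [0.502, -0.1635, 0.141]
tool_rot: [0.001, 0.882, 0.471, 0.0]
wrist_force: [0.1, 0.3, 0.9]
opening: 0.0306
grip_force: 0.0
```

```bash
python3 - <<'E'
from h import *
cm=viewer.camera_model('wrist');im=grab('wrist','w11');boards(im,cm)
go(.5025,-.162,.037)
E
```

```text
20 c [ 0.462  -0.1072] rect [ 0.4594 -0.1115] [0.0037 0.0841] row ang -34.9 px [181. 169.]
20 c [ 0.4913 -0.1316] rect [ 0.4888 -0.1322] [0.0179 0.0842] row ang -35.3 px [226. 173.]
20 c [ 0.5072 -0.1549] rect [ 0.507 -0.156] [0.0315 0.1035] row ang -33.2 px [256. 185.]
20 c [ 0.5445 -0.1648] rect [ 0.5428 -0.1689] [0.0336 0.0839] row ang -34.2 px [299. 171.]
20 c [ 0.5763 -0.1735] rect [ 0.5693 -0.1872] [0.011  0.0846] row ang -37.6 px [336. 159.]
20 c [ 0.6179 -0.2119] rect [ 0.6137 -0.2128] [0.0263 0.0758] row ang -29.8 px [400. 169.]
20 c [ 0.5826 -0.3452] rect [ 0.5836 -0.3472] [0.0215 0.0788] row ang -156.7 px [423. 296.]
12 c [ 0.594 -0.223] rect [ 0.5925 -0.2253] [0.0117 0.088 ] row ang -33.7 px [381. 194.]
16 c [ 0.4751 -0.1264] rect [ 0.4629 -0.1323] [0.025 0.098] row ang -35.6 px [207. 178.]
16 c [ 0.5844 -0.2035] rect [ 0.5797 -0.2096] [0.031  0.0918] row ang -29.9 px [361. 182.]
t 25.15 pos [ 0.5025 -0.1634  0.1413] rz 0 shift cm [ 0.11 -0.1  10.43] F [ 0.  -0.4  0.5] q7 -0.05 open 0.0305 tiltdeg [ 0.15 -0.06]
```

The grey board is centred under the gripper (column 256). I'll go down and grip it.

carry_out:
  newtons: 50
  targets:
    - {"x": 0.1,"y": -0.03,"z": 3,"rx": 0,"ry": 0,"rz": 0,"fingers": 0.36}
    - {"x": 0,"y": 0,"z": 3,"rx": 0,"ry": 0,"rz": 0,"fingers": 0.36}
    - {"x": 0,"y": 0,"z": 2.4,"rx": 0,"ry": 0,"rz": 0,"fingers": 0.36}
    - {"x": 0,"y": 0,"z": 1.6,"rx": 0,"ry": 0,"rz": 0,"fingers": 0.36}
    - {"x": 0,"y": 0,"z": 0,"rx": 0,"ry": 0,"rz": 0,"fingers": 0.36}
    - {"x": 0,"y": 0,"z": 0,"rx": 0,"ry": 0,"rz": 0,"fingers": 0.2}
    - {"x": 0,"y": 0,"z": 0,"rx": 0,"ry": 0,"rz": 0,"fingers": 0}
    - {"x": 0,"y": 0,"z": 0,"rx": 0,"ry": 0,"rz": 0,"fingers": 0}

```text
time_s: 26.15
position: [0.5028, -0.1611, 0.0404]
tool_rot: [0.001, 0.881, 0.472, 0.001]
wrist_force: [-0.9, -0.4, 7.0]
opening: 0.0192
grip_force: 50.2
```

carry_out:
  newtons: 60
  targets:
    - {"x": 0,"y": 0,"z": -1,"rx": 0,"ry": 0,"rz": 0,"fingers": 0}
    - {"x": 0,"y": 0,"z": -3,"rx": 0,"ry": 0,"rz": 0,"fingers": 0}
    - {"x": 0,"y": 0,"z": -4,"rx": 0,"ry": 0,"rz": 0,"fingers": 0}
    - {"x": 0,"y": 0,"z": -3,"rx": 0,"ry": 0,"rz": 0,"fingers": 0}
    - {"x": 0,"y": 0,"z": -2,"rx": 0,"ry": 0,"rz": 0,"fingers": 0}
    - {"x": 0,"y": 0,"z": 0,"rx": 0,"ry": 0,"rz": 0,"fingers": 0}

```text
time_s: 26.9
position: [0.5026, -0.1609, 0.1707]
tool_rot: [0.001, 0.881, 0.473, 0.001]
wrist_force: [-0.0, -0.5, -0.1]
opening: 0.0187
grip_force: 58.7
```

```bash
python3 - <<'E'
from h import *
s=readout.get_state();print(s['grip_force'])
go(*SL[20],.12,ROW)
E
```

```text
58.748939037323
t 26.9 pos [ 0.5026 -0.1609  0.1707] rz -0.5 shift cm [-20.51  -1.7    5.04] F [-0.  -0.5 -0.1] q7 -0.08 open 0.0187 tiltdeg [0.15 0.01]
```

carry_out:
  newtons: 60
  targets:
    - {"x": -2,"y": -0.2,"z": 0,"rx": 0,"ry": 0,"rz": -0.5,"fingers": 0}
    - {"x": -4.5,"y": -0.4,"z": 0,"rx": 0,"ry": 0,"rz": 0,"fingers": 0}
    - {"x": -5,"y": -0.4,"z": 0,"rx": 0,"ry": 0,"rz": 0,"fingers": 0}
    - {"x": -5,"y": -0.4,"z": 0,"rx": 0,"ry": 0,"rz": 0,"fingers": 0}
    - {"x": -3,"y": -0.3,"z": 1,"rx": 0,"ry": 0,"rz": 0,"fingers": 0}
    - {"x": -1,"y": 0,"z": 2,"rx": 0,"ry": 0,"rz": 0,"fingers": 0}
    - {"x": 0,"y": 0,"z": 2,"rx": 0,"ry": 0,"rz": 0,"fingers": 0}
    - {"x": 0,"y": 0,"z": 0,"rx": 0,"ry": 0,"rz": 0,"fingers": 0}

```text
time_s: 27.9
position: [0.3729, -0.3226, 0.1174]
tool_rot: [-0.002, 0.88, 0.476, -0.001]
wrist_force: [-0.7, 0.3, -0.5]
opening: 0.0189
grip_force: 58.7
```

```bash
python3 - <<'E'
from h import *
go(*SL[20],.05,ROW)
cm=viewer.camera_model('wrist');im=grab('wrist','w12')
h=cv2.cvtColor(im,cv2.COLOR_RGB2HSV)
s=readout.get_state();p=s['position'];A=axes()
# white walls & profile along a line in front (tool +x) of the board at z=.06, x'=+40..48mm
g=cv2.cvtColor(im,cv2.COLOR_RGB2GRAY)
for z in(.06,):
  pr=[]
  for k in range(-40,41):
    q=[proj(cm,np.r_[(p+A@np.array([t,k,0])/1000)[:2],z]) for t in(25,30,35,40,44)]
    pr.append(int(np.mean([cv2.remap(g,np.float32([[x[0]]]),np.float32([[x[1]]]),1)[0,0] for x in q])))
  print(pr)
# board top profile z=p-.0304+.08 at x'=25..40
pr=[]
for k in range(-25,26):
    q=[proj(cm,p+A@np.array([t,k,0])/1000+np.array([0,0,.0496])) for t in(20,25,30,35,40)]
    pr.append([int(np.mean([h[int(round(x[1])),int(round(x[0])),i] for x in q])) for i in(1,2)])
print(pr)
E
```

```text
t 27.9 pos [ 0.3729 -0.3226  0.1174] rz -0.1 shift cm [0.13 0.37 6.74] F [-0.7  0.3 -0.5] q7 0.34 open 0.0189 tiltdeg [-0.23  0.1 ]
[144, 144, 143, 143, 143, 142, 141, 140, 139, 138, 136, 135, 134, 132, 131, 138, 173, 220, 241, 244, 243, 237, 225, 206, 171, 117, 75, 64, 64, 64, 68, 78, 96, 110, 114, 115, 114, 114, 114, 114, 115, 114, 113, 112, 109, 106, 105, 104, 103, 103, 102, 96, 82, 65, 50, 42, 43, 51, 70, 115, 176, 210, 220, 225, 230, 236, 239, 222, 176, 176, 223, 241, 244, 243, 239, 226, 185, 130, 93, 79, 74]
[[128, 177], [128, 174], [127, 170], [127, 169], [128, 167], [127, 167], [127, 166], [127, 163], [127, 163], [127, 162], [127, 160], [124, 159], [76, 180], [16, 231], [15, 204], [17, 114], [18, 108], [18, 109], [18, 109], [19, 111], [20, 112], [19, 112], [18, 112], [18, 113], [19, 113], [18, 113], [19, 112], [18, 111], [18, 110], [18, 111], [18, 111], [19, 111], [18, 111], [7, 100], [112, 123], [39, 190], [5, 240], [3, 243], [4, 246], [7, 224], [7, 181], [4, 243], [3, 245], [9, 239], [8, 183], [136, 129], [109, 114], [23, 194], [24, 233], [24, 233], [24, 230]]
```

carry_out:
  newtons: 60
  targets:
    - {"x": 0.1,"y": 0.3,"z": 0,"rx": 0,"ry": 0,"rz": 0,"fingers": 0}
    - {"x": 0,"y": 0,"z": 2,"rx": 0,"ry": 0,"rz": 0,"fingers": 0}
    - {"x": 0,"y": 0,"z": 0.7,"rx": 0,"ry": 0,"rz": 0,"fingers": 0}
    - {"x": 0,"y": 0,"z": 0.4,"rx": 0,"ry": 0,"rz": 0,"fingers": 0}
    - {"x": 0,"y": 0,"z": 0.4,"rx": 0,"ry": 0,"rz": 0,"fingers": 0}
    - {"x": 0,"y": 0,"z": 0.4,"rx": 0,"ry": 0,"rz": 0,"fingers": 0}

```text
time_s: 28.7
position: [0.3781, -0.3237, 0.0806]
tool_rot: [-0.001, 0.879, 0.476, -0.0]
wrist_force: [-3.6, 2.4, 1.4]
opening: 0.0186
grip_force: 59.6
```

```bash
python3 - <<'E'
from h import *
go(*SL[20],.0484,ROW);s=readout.get_state();print(s['torque'].round(2),s['grip_force'])
E
```

```text
t 28.7 pos [ 0.3781 -0.3237  0.0806] rz -0.0 shift cm [-0.07 -0.14  3.22] F [-3.6  2.4  1.4] q7 0.39 open 0.0186 tiltdeg [-0.04  0.05]
[0.6  0.93 0.12] 59.574869871139526
```

carry_out:
  newtons: 60
  targets:
    - {"x": 0,"y": -0.12,"z": 0.2,"rx": 0,"ry": 0,"rz": 0,"fingers": 0}
    - {"x": 0,"y": 0,"z": 0.5,"rx": 0,"ry": 0,"rz": 0,"fingers": 0}
    - {"x": 0,"y": 0,"z": 0.5,"rx": 0,"ry": 0,"rz": 0,"fingers": 0}
    - {"x": 0,"y": 0,"z": 0.5,"rx": 0,"ry": 0,"rz": 0,"fingers": 0}

```text
time_s: 29.2
position: [0.3777, -0.3231, 0.0629]
tool_rot: [0.0, 0.879, 0.476, -0.0]
wrist_force: [0.6, 0.1, -1.7]
opening: 0.0188
grip_force: 59.4
```

```bash
python3 - <<'E'
from h import *
go(*SL[20],.0484,ROW);s=readout.get_state();print(s['torque'].round(2),s['grip_force'])
E
```

```text
t 29.2 pos [ 0.3777 -0.3231  0.0629] rz 0.0 shift cm [-0.09 -0.08  1.45] F [ 0.6  0.1 -1.7] q7 0.41 open 0.0188 tiltdeg [-0.   -0.01]
[0.03 0.01 0.01] 59.41102981567383
```

carry_out:
  newtons: 60
  targets:
    - {"x": 0,"y": 0,"z": 0.6,"rx": 0,"ry": 0,"rz": 0,"fingers": 0}
    - {"x": 0,"y": 0,"z": 0.5,"rx": 0,"ry": 0,"rz": 0,"fingers": 0}
    - {"x": 0,"y": 0,"z": 0.3,"rx": 0,"ry": 0,"rz": 0,"fingers": 0}
    - {"x": 0,"y": 0,"z": 0.1,"rx": 0,"ry": 0,"rz": 0,"fingers": 0}
    - {"x": 0,"y": 0,"z": 0,"rx": 0,"ry": 0,"rz": 0,"fingers": 0}

```text
time_s: 29.82
position: [0.3776, -0.3231, 0.0485]
tool_rot: [-0.0, 0.879, 0.476, 0.0]
wrist_force: [-1.2, 0.5, 2.4]
opening: 0.0187
grip_force: 59.8
```

carry_out:
  targets:
    - {"x": 0,"y": 0,"z": 0.15,"rx": 0,"ry": 0,"rz": 0,"fingers": 0}
    - {"x": 0,"y": 0,"z": 0,"rx": 0,"ry": 0,"rz": 0,"fingers": 0.4}
    - {"x": 0,"y": 0,"z": 0,"rx": 0,"ry": 0,"rz": 0,"fingers": 0.4}
    - {"x": 0,"y": 0,"z": -2,"rx": 0,"ry": 0,"rz": 0,"fingers": 0.4}
    - {"x": 0,"y": 0,"z": -4,"rx": 0,"ry": 0,"rz": 0,"fingers": 0.4}
    - {"x": 0,"y": 0,"z": -5,"rx": 0,"ry": 0,"rz": 0,"fingers": 0.4}
    - {"x": 0,"y": 0,"z": -5,"rx": 0,"ry": 0,"rz": 0,"fingers": 0.4}
    - {"x": 2,"y": -0.5,"z": -3,"rx": 0,"ry": 0,"rz": 0,"fingers": 0.4}

```text
time_s: 30.82
position: [0.384, -0.3054, 0.239]
tool_rot: [0.001, 0.88, 0.475, 0.0]
wrist_force: [0.5, 0.5, 0.2]
opening: 0.034
grip_force: 0.0
```

carry_out:
  targets:
    - {"x": 4,"y": -0.8,"z": -2,"rx": 0,"ry": 0,"rz": 0,"fingers": 0.4}
    - {"x": 4,"y": -0.8,"z": 0,"rx": 0,"ry": 0,"rz": 0,"fingers": 0.4}
    - {"x": 3,"y": -0.5,"z": 0,"rx": 0,"ry": 0,"rz": 0,"fingers": 0.4}
    - {"x": 0,"y": 0,"z": 0,"rx": 0,"ry": 0,"rz": 0,"fingers": 0.4}
    - {"x": 0,"y": 0,"z": 0,"rx": 0,"ry": 0,"rz": 0,"fingers": 0.4}

```text
time_s: 31.45
position: [0.4264, -0.2007, 0.2567]
tool_rot: [0.0, 0.879, 0.476, -0.0]
wrist_force: [-0.4, 0.2, 0.6]
opening: 0.0343
grip_force: 0.0
```

```bash
python3 - <<'E'
from h import *
cm=viewer.camera_model('wrist');im=grab('wrist','w13');go(.4685,-.138,.037,-33.7)
print(proj(cm,(.4685,-.138,.09)))
h=cv2.cvtColor(im,cv2.COLOR_RGB2HSV);p=np.array([.4685,-.138]);a=np.radians(-33.8);u=np.array([np.cos(a),np.sin(a)]);v=np.array([-u[1],u[0]])
for dirn,other,rng,tt in((u,v,range(-30,31),range(-25,26,10)),(v,u,range(-60,61,2),(-2,0,2))):
  pr=[]
  for k in rng:
    q=[proj(cm,np.r_[p+dirn*k/1000+other*t/1000,.09]) for t in tt]
    pr.append(tuple(int(np.mean([h[int(round(x[1])),int(round(x[0])),i] for x in q])) for i in(1,2)))
  print(pr)
t=grab('top','t13');mt=viewer.camera_model('top');boards(t,mt,.098)
E
```

```text
t 31.5 pos [ 0.4263 -0.2012  0.2567] rz 0.5 shift cm [7.600e+00 1.000e-02 2.197e+01] F [-0.1 -0.2 -0.4] q7 -0.2 open 0.0339 tiltdeg [-0.01 -0.01]
[257.30676968 106.81424689]
[(11, 77), (11, 84), (11, 97), (11, 103), (11, 104), (12, 104), (20, 103), (28, 104), (46, 102), (86, 103), (120, 103), (139, 101), (138, 101), (141, 100), (141, 98), (142, 96), (144, 96), (143, 97), (143, 97), (143, 98), (145, 101), (142, 105), (139, 105), (134, 101), (117, 96), (79, 88), (31, 91), (14, 101), (11, 109), (12, 111), (11, 111), (10, 111), (10, 109), (10, 105), (11, 103), (11, 100), (10, 99), (12, 98), (12, 96), (11, 92), (11, 93), (12, 100), (11, 106), (11, 109), (11, 109), (11, 110), (10, 109), (10, 109), (11, 110), (12, 110), (10, 110), (10, 110), (11, 110), (10, 110), (11, 110), (11, 109), (11, 109), (11, 109), (11, 109), (11, 109), (11, 109)]
[(126, 218), (126, 216), (127, 214), (127, 213), (128, 215), (128, 213), (128, 211), (126, 205), (103, 160), (55, 128), (13, 114), (12, 113), (12, 112), (10, 114), (11, 114), (11, 112), (10, 112), (12, 111), (12, 112), (12, 111), (14, 111), (11, 112), (11, 112), (10, 112), (11, 112), (11, 111), (10, 110), (12, 110), (12, 111), (13, 111), (11, 110), (9, 109), (11, 109), (12, 108), (12, 107), (12, 106), (10, 106), (9, 107), (9, 110), (9, 107), (10, 106), (10, 106), (9, 106), (10, 105), (9, 104), (12, 103), (12, 103), (13, 106), (13, 103), (12, 101), (11, 102), (12, 99), (77, 112), (117, 138), (128, 191), (128, 200), (128, 187), (128, 176), (129, 156), (128, 144), (129, 133)]
20 c [0.3426 0.198 ] rect [0.344  0.1988] [0.0348 0.0914] row ang -177.1 px [193. 236.]
```

The brown board's centre comes out at (0.4577, −0.1308). I'll approach it and check along the way.

carry_out:
  newtons: 50
  targets:
    - {"x": 2.5,"y": -0.4,"z": 2,"rx": 0,"ry": 0,"rz": 0.5,"fingers": 0.5}
    - {"x": 3,"y": -0.5,"z": 4,"rx": 0,"ry": 0,"rz": 0,"fingers": 0.5}
    - {"x": 2.1,"y": -0.4,"z": 5,"rx": 0,"ry": 0,"rz": 0,"fingers": 0.5}
    - {"x": 0,"y": 0,"z": 0,"rx": 0,"ry": 0,"rz": 0,"fingers": 0.5}
    - {"x": 0,"y": 0,"z": 0,"rx": 0,"ry": 0,"rz": 0,"fingers": 0.5}

```text
time_s: 32.17
position: [0.4579, -0.1315, 0.1481]
tool_rot: [0.001, 0.882, 0.471, 0.0]
wrist_force: [-0.3, 0.3, 1.1]
opening: 0.0427
grip_force: 0.0
```

```bash
cat >> h.py <<'E'
def prof(im,cm,z,dirn,rng,tt):
    """mean (S,V) along tool axis dirn (0=x,1=y) in mm at world height z, around the TCP"""
    h=cv2.cvtColor(im,cv2.COLOR_RGB2HSV);p=readout.get_state()['position'];A=axes();out=[]
    for k in rng:
        q=[]
        for t in tt:
            o=np.array([t,k,0.] if dirn else [k,t,0.])/1000;X=p+A@o;X[2]=z;x=np.round(proj(cm,X)).astype(int);q.append(h[x[1],x[0],1:])
        out.append(tuple(np.mean(q,0).astype(int).tolist()))
    return out
E
python3 - <<'E'
from h import *
cm=viewer.camera_model('wrist');im=grab('wrist','w14');go(.4577,-.1308,.038)
print(prof(im,cm,.09,1,range(-20,21),(15,20,25,30)))
print(prof(im,cm,.09,0,range(20,71,2),(0,)))
E
```

```text
t 32.225 pos [ 0.4584 -0.1314  0.1485] rz 0 shift cm [ 1.000e-02 -1.200e-01  1.105e+01] F [-0.4  0.2 -0.4] q7 -0.23 open 0.0427 tiltdeg [ 0.13 -0.04]
[(11, 99), (12, 80), (12, 94), (11, 110), (11, 113), (11, 112), (12, 113), (11, 112), (11, 112), (13, 111), (25, 110), (63, 112), (112, 119), (139, 125), (143, 127), (144, 125), (144, 125), (142, 127), (142, 127), (142, 128), (143, 129), (143, 130), (144, 131), (142, 130), (141, 129), (136, 126), (112, 121), (65, 117), (26, 117), (14, 119), (12, 119), (12, 117), (12, 112), (13, 109), (11, 107), (12, 107), (12, 105), (11, 97), (10, 80), (11, 87), (11, 112)]
[(143, 130), (143, 130), (143, 130), (143, 130), (142, 129), (142, 129), (144, 129), (141, 128), (143, 128), (141, 128), (139, 128), (143, 109), (145, 60), (143, 57), (137, 54), (134, 55), (12, 66), (11, 67), (12, 66), (12, 65), (23, 68), (121, 120), (126, 127), (127, 130), (127, 135), (127, 139)]
```

carry_out:
  newtons: 50
  targets:
    - {"x": -0.3,"y": -0.1,"z": 3,"rx": 0,"ry": 0,"rz": 0,"fingers": 0.5}
    - {"x": 0,"y": 0,"z": 4,"rx": 0,"ry": 0,"rz": 0,"fingers": 0.45}
    - {"x": 0,"y": 0,"z": 2.5,"rx": 0,"ry": 0,"rz": 0,"fingers": 0.45}
    - {"x": 0,"y": 0,"z": 1.4,"rx": 0,"ry": 0,"rz": 0,"fingers": 0.4}
    - {"x": 0,"y": 0,"z": 0,"rx": 0,"ry": 0,"rz": 0,"fingers": 0.3}
    - {"x": 0,"y": 0,"z": 0,"rx": 0,"ry": 0,"rz": 0,"fingers": 0}
    - {"x": 0,"y": 0,"z": 0,"rx": 0,"ry": 0,"rz": 0,"fingers": 0}
    - {"x": 0,"y": 0,"z": 0,"rx": 0,"ry": 0,"rz": 0,"fingers": 0}

```text
time_s: 33.22
position: [0.4565, -0.1319, 0.0391]
tool_rot: [0.001, 0.881, 0.473, 0.001]
wrist_force: [-0.5, -0.9, 7.2]
opening: 0.0151
grip_force: 49.8
```

carry_out:
  newtons: 60
  targets:
    - {"x": 0,"y": 0,"z": -1,"rx": 0,"ry": 0,"rz": 0,"fingers": 0}
    - {"x": 0,"y": 0,"z": -3,"rx": 0,"ry": 0,"rz": 0,"fingers": 0}
    - {"x": 0,"y": 0,"z": -5,"rx": 0,"ry": 0,"rz": 0,"fingers": 0}
    - {"x": 0,"y": 0,"z": -5,"rx": 0,"ry": 0,"rz": 0,"fingers": 0}
    - {"x": 0,"y": 0,"z": -2,"rx": 0,"ry": 0,"rz": 0,"fingers": 0}
    - {"x": 0,"y": 0,"z": 0,"rx": 0,"ry": 0,"rz": 0,"fingers": 0}

```text
time_s: 33.98
position: [0.4563, -0.1314, 0.1994]
tool_rot: [0.0, 0.881, 0.473, 0.002]
wrist_force: [0.0, 0.8, -1.1]
opening: 0.0147
grip_force: 58.7
```

```bash
python3 - <<'E'
from h import *
s=readout.get_state();print(s['grip_force'])
go(SL[16][0]+.0008,SL[16][1]-.0003,.117,ROW)
E
```

```text
58.69905173778534
t 33.975 pos [ 0.4563 -0.1314  0.1994] rz -0.5 shift cm [-20.45  20.36   8.22] F [ 0.   0.8 -1.1] q7 -0.3 open 0.0147 tiltdeg [0.2  0.08]
```

carry_out:
  newtons: 60
  targets:
    - {"x": -1.5,"y": 1.5,"z": 0,"rx": 0,"ry": 0,"rz": -0.5,"fingers": 0}
    - {"x": -3.5,"y": 3.5,"z": 0,"rx": 0,"ry": 0,"rz": 0,"fingers": 0}
    - {"x": -4,"y": 4,"z": 0,"rx": 0,"ry": 0,"rz": 0,"fingers": 0}
    - {"x": -4,"y": 4,"z": 0,"rx": 0,"ry": 0,"rz": 0,"fingers": 0}
    - {"x": -4,"y": 4,"z": 0,"rx": 0,"ry": 0,"rz": 0,"fingers": 0}
    - {"x": -2.5,"y": 2.4,"z": 2,"rx": 0,"ry": 0,"rz": 0,"fingers": 0}
    - {"x": -0.9,"y": 0.9,"z": 3,"rx": 0,"ry": 0,"rz": 0,"fingers": 0}
    - {"x": 0,"y": 0,"z": 3,"rx": 0,"ry": 0,"rz": 0,"fingers": 0}

```text
time_s: 34.98
position: [0.5121, -0.4147, 0.1149]
tool_rot: [-0.001, 0.88, 0.475, -0.001]
wrist_force: [-0.4, -0.2, -1.5]
opening: 0.0145
grip_force: 58.8
```

carry_out:
  targets:
    - {"x": 0,"y": 0,"z": 0,"rx": 0,"ry": 0,"rz": 0,"fingers": 0}
    - {"x": 0,"y": 0,"z": 0,"rx": 0,"ry": 0,"rz": 0,"fingers": 0}

```text
time_s: 35.22
position: [0.5138, -0.4132, 0.1182]
tool_rot: [0.0, 0.879, 0.476, -0.0]
wrist_force: [0.2, -0.9, -0.1]
opening: 0.0148
grip_force: 58.8
```

```bash
python3 - <<'E'
from h import *
go(SL[16][0]+.0008,SL[16][1]-.0003,.0471,ROW)
cm=viewer.camera_model('wrist');im=grab('wrist','w15')
print([v for s,v in prof(im,cm,.06,1,range(-30,31),(25,30,35,40,44))])
z=readout.get_state()['position'][2]
print(prof(im,cm,z-.0291+.08,1,range(-14,15),(20,25,30,35)))
E
```

```text
t 35.225 pos [ 0.5138 -0.4132  0.1182] rz -0.0 shift cm [0.05 0.18 7.11] F [ 0.2 -0.9 -0.1] q7 0.44 open 0.0148 tiltdeg [-0.01 -0.02]
[242, 241, 231, 187, 159, 204, 236, 242, 242, 242, 242, 241, 239, 233, 191, 143, 112, 92, 74, 56, 54, 58, 73, 86, 93, 92, 87, 87, 87, 86, 86, 86, 82, 79, 78, 77, 77, 76, 71, 53, 50, 53, 63, 76, 92, 118, 167, 211, 225, 226, 225, 226, 230, 234, 236, 223, 183, 164, 213, 238, 241]
[(20, 162), (13, 221), (12, 222), (11, 220), (11, 219), (17, 200), (56, 103), (144, 65), (146, 65), (142, 63), (146, 63), (146, 64), (142, 66), (146, 65), (144, 67), (144, 66), (146, 66), (144, 66), (144, 66), (143, 66), (120, 64), (62, 103), (21, 191), (5, 223), (4, 224), (4, 231), (4, 240), (7, 198), (8, 204)]
```

carry_out:
  newtons: 60
  targets:
    - {"x": 0,"y": 0.1,"z": 1,"rx": 0,"ry": 0,"rz": 0,"fingers": 0}
    - {"x": 0,"y": 0,"z": 1.5,"rx": 0,"ry": 0,"rz": 0,"fingers": 0}
    - {"x": 0,"y": 0,"z": 0.5,"rx": 0,"ry": 0,"rz": 0,"fingers": 0}
    - {"x": 0,"y": 0,"z": 0.4,"rx": 0,"ry": 0,"rz": 0,"fingers": 0}
    - {"x": 0,"y": 0,"z": 0.4,"rx": 0,"ry": 0,"rz": 0,"fingers": 0}
    - {"x": 0,"y": 0,"z": 0.2,"rx": 0,"ry": 0,"rz": 0,"fingers": 0}
    - {"x": 0,"y": 0,"z": 0,"rx": 0,"ry": 0,"rz": 0,"fingers": 0}

```text
time_s: 36.15
position: [0.5146, -0.4137, 0.0777]
tool_rot: [-0.0, 0.879, 0.476, -0.0]
wrist_force: [0.0, 0.7, -0.5]
opening: 0.0149
grip_force: 58.8
```

```bash
python3 - <<'E'
from h import *
go(SL[16][0]+.0008,SL[16][1]-.0003,.0471,ROW);A=axes();s=readout.get_state();print('Ftool',(A.T@s['wrist_force']).round(1),s['torque'].round(2))
E
```

```text
t 36.15 pos [ 0.5146 -0.4137  0.0777] rz -0.0 shift cm [0.04 0.08 3.06] F [ 0.   0.7 -0.5] q7 0.46 open 0.0149 tiltdeg [-0.01 -0.  ]
Ftool [ 0.6 -0.4  0.5] [-0.02 -0.01 -0.  ]
```

Below the flare with no force, so I'll carry on down.

carry_out:
  newtons: 60
  targets:
    - {"x": 0,"y": 0,"z": 0.6,"rx": 0,"ry": 0,"rz": 0,"fingers": 0}
    - {"x": 0,"y": 0,"z": 0.6,"rx": 0,"ry": 0,"rz": 0,"fingers": 0}
    - {"x": 0,"y": 0,"z": 0.6,"rx": 0,"ry": 0,"rz": 0,"fingers": 0}
    - {"x": 0,"y": 0,"z": 0.6,"rx": 0,"ry": 0,"rz": 0,"fingers": 0}
    - {"x": 0,"y": 0,"z": 0.4,"rx": 0,"ry": 0,"rz": 0,"fingers": 0}
    - {"x": 0,"y": 0,"z": 0.3,"rx": 0,"ry": 0,"rz": 0,"fingers": 0}
    - {"x": 0,"y": 0,"z": 0.1,"rx": 0,"ry": 0,"rz": 0,"fingers": 0}
    - {"x": 0,"y": 0,"z": 0,"rx": 0,"ry": 0,"rz": 0,"fingers": 0}

```text
time_s: 37.15
position: [0.5148, -0.4138, 0.0473]
tool_rot: [0.0, 0.879, 0.476, 0.0]
wrist_force: [-2.7, 3.6, 9.8]
opening: 0.0148
grip_force: 60.4
```

carry_out:
  targets:
    - {"x": 0,"y": 0,"z": 0,"rx": 0,"ry": 0,"rz": 0,"fingers": 0.35}
    - {"x": 0,"y": 0,"z": 0,"rx": 0,"ry": 0,"rz": 0,"fingers": 0.35}
    - {"x": 0,"y": 0,"z": -2,"rx": 0,"ry": 0,"rz": 0,"fingers": 0.35}
    - {"x": 0,"y": 0,"z": -4,"rx": 0,"ry": 0,"rz": 0,"fingers": 0.35}
    - {"x": 0,"y": 0,"z": -5,"rx": 0,"ry": 0,"rz": 0,"fingers": 0.4}
    - {"x": 2,"y": -0.3,"z": -2,"rx": 0,"ry": 0,"rz": 0,"fingers": 0.45}
    - {"x": 5,"y": -0.9,"z": 0,"rx": 0,"ry": 0,"rz": 0,"fingers": 0.45}
    - {"x": 5,"y": -1,"z": 0,"rx": 0,"ry": 0,"rz": 0,"fingers": 0.45}

```text
time_s: 38.15
position: [0.5622, -0.3009, 0.1777]
tool_rot: [0.001, 0.88, 0.476, 0.001]
wrist_force: [2.0, 1.0, 0.8]
opening: 0.0384
grip_force: 0.0
```

carry_out:
  targets:
    - {"x": 5,"y": -1,"z": 0,"rx": 0,"ry": 0,"rz": 0,"fingers": 0.45}
    - {"x": 3,"y": -0.5,"z": 2,"rx": 0,"ry": 0,"rz": 0.5,"fingers": 0.45}
    - {"x": 0,"y": 0,"z": 1,"rx": 0,"ry": 0,"rz": 0,"fingers": 0.45}
    - {"x": 0,"y": 0,"z": 0,"rx": 0,"ry": 0,"rz": 0,"fingers": 0.45}
    - {"x": 0,"y": 0,"z": 0,"rx": 0,"ry": 0,"rz": 0,"fingers": 0.45}

```text
time_s: 38.78
position: [0.5923, -0.2281, 0.147]
tool_rot: [0.001, 0.882, 0.471, 0.0]
wrist_force: [-0.1, -0.2, 0.2]
opening: 0.0385
grip_force: 0.0
```

```bash
python3 - <<'E'
from h import *
cm=viewer.camera_model('wrist');im=grab('wrist','w16');go(.5932,-.2253,.038)
print(prof(im,cm,.09,1,range(-20,21),(15,20,25,30)))
print(prof(im,cm,.09,0,range(20,71,2),(0,)))
E
```

```text
t 38.825 pos [ 0.5924 -0.228   0.1469] rz 0 shift cm [ 0.27 -0.1  10.89] F [-0.  -0.4  0.6] q7 0.1 open 0.0387 tiltdeg [ 0.07 -0.06]
[(12, 100), (10, 77), (12, 81), (12, 97), (12, 106), (11, 107), (11, 106), (12, 107), (11, 107), (12, 107), (11, 107), (12, 107), (29, 113), (89, 146), (132, 193), (143, 224), (143, 232), (143, 234), (143, 235), (143, 235), (143, 235), (143, 236), (143, 236), (143, 235), (143, 231), (140, 212), (98, 155), (17, 118), (12, 119), (11, 120), (12, 120), (11, 117), (11, 113), (11, 109), (12, 107), (12, 107), (10, 103), (12, 93), (12, 79), (12, 86), (12, 114)]
[(142, 237), (142, 235), (144, 234), (144, 234), (144, 233), (145, 232), (145, 234), (144, 235), (145, 234), (145, 232), (145, 231), (143, 233), (144, 234), (148, 204), (149, 113), (150, 102), (146, 101), (66, 81), (11, 70), (15, 70), (15, 67), (11, 67), (79, 87), (124, 127), (128, 129), (127, 129)]
```

carry_out:
  newtons: 50
  targets:
    - {"x": 0.1,"y": -0.05,"z": 3,"rx": 0,"ry": 0,"rz": 0,"fingers": 0.4}
    - {"x": 0,"y": 0,"z": 4,"rx": 0,"ry": 0,"rz": 0,"fingers": 0.4}
    - {"x": 0,"y": 0,"z": 2.5,"rx": 0,"ry": 0,"rz": 0,"fingers": 0.4}
    - {"x": 0,"y": 0,"z": 1.2,"rx": 0,"ry": 0,"rz": 0,"fingers": 0.4}
    - {"x": 0,"y": 0,"z": 0,"rx": 0,"ry": 0,"rz": 0,"fingers": 0.25}
    - {"x": 0,"y": 0,"z": 0,"rx": 0,"ry": 0,"rz": 0,"fingers": 0}
    - {"x": 0,"y": 0,"z": 0,"rx": 0,"ry": 0,"rz": 0,"fingers": 0}
    - {"x": 0,"y": 0,"z": 0,"rx": 0,"ry": 0,"rz": 0,"fingers": 0}

```text
time_s: 39.83
position: [0.5937, -0.2254, 0.04]
tool_rot: [0.001, 0.881, 0.472, 0.001]
wrist_force: [-0.4, -1.2, 5.4]
opening: 0.0109
grip_force: 51.3
```

carry_out:
  newtons: 60
  targets:
    - {"x": 0,"y": 0,"z": -1,"rx": 0,"ry": 0,"rz": 0,"fingers": 0}
    - {"x": 0,"y": 0,"z": -3,"rx": 0,"ry": 0,"rz": 0,"fingers": 0}
    - {"x": 0,"y": 0,"z": -5,"rx": 0,"ry": 0,"rz": 0,"fingers": 0}
    - {"x": 0,"y": 0,"z": -5,"rx": 0,"ry": 0,"rz": 0,"fingers": 0}
    - {"x": 0,"y": 0,"z": -2,"rx": 0,"ry": 0,"rz": 0,"fingers": 0}
    - {"x": 0,"y": 0,"z": 0,"rx": 0,"ry": 0,"rz": 0,"fingers": 0}

```text
time_s: 40.58
position: [0.5937, -0.2254, 0.2007]
tool_rot: [0.001, 0.881, 0.473, 0.001]
wrist_force: [-0.3, -0.1, -1.7]
opening: 0.0106
grip_force: 58.9
```

```bash
python3 - <<'E'
from h import *
s=readout.get_state();print(s['grip_force'])
go(SL[12][0]+.0004,SL[12][1]-.0003,.117,ROW)
E
```

```text
58.874573707580566
t 40.575 pos [ 0.5937 -0.2254  0.2007] rz -0.5 shift cm [-20.09   9.18   8.38] F [-0.3 -0.1 -1.7] q7 0.08 open 0.0106 tiltdeg [ 0.17 -0.05]
```

carry_out:
  newtons: 60
  targets:
    - {"x": -1.5,"y": 0.7,"z": 0,"rx": 0,"ry": 0,"rz": -0.5,"fingers": 0}
    - {"x": -4,"y": 1.8,"z": 0,"rx": 0,"ry": 0,"rz": 0,"fingers": 0}
    - {"x": -5,"y": 2.3,"z": 0,"rx": 0,"ry": 0,"rz": 0,"fingers": 0}
    - {"x": -5,"y": 2.3,"z": 0,"rx": 0,"ry": 0,"rz": 0,"fingers": 0}
    - {"x": -3.5,"y": 1.6,"z": 1,"rx": 0,"ry": 0,"rz": 0,"fingers": 0}
    - {"x": -1.1,"y": 0.5,"z": 2,"rx": 0,"ry": 0,"rz": 0,"fingers": 0}
    - {"x": 0,"y": 0,"z": 3,"rx": 0,"ry": 0,"rz": 0,"fingers": 0}
    - {"x": 0,"y": 0,"z": 2,"rx": 0,"ry": 0,"rz": 0,"fingers": 0}

```text
time_s: 41.58
position: [0.5595, -0.4422, 0.1152]
tool_rot: [-0.002, 0.879, 0.477, -0.001]
wrist_force: [-0.1, 0.1, -0.9]
opening: 0.0105
grip_force: 58.9
```

carry_out:
  targets:
    - {"x": 0,"y": 0,"z": 0,"rx": 0,"ry": 0,"rz": 0,"fingers": 0}
    - {"x": 0,"y": 0,"z": 0,"rx": 0,"ry": 0,"rz": 0,"fingers": 0}

```text
time_s: 41.82
position: [0.5607, -0.4432, 0.1196]
tool_rot: [0.0, 0.879, 0.477, 0.0]
wrist_force: [-0.5, -0.4, -0.3]
opening: 0.0108
grip_force: 58.9
```

```bash
python3 - <<'E'
from h import *
go(SL[12][0]+.0004,SL[12][1]-.0003,.048,ROW)
cm=viewer.camera_model('wrist');im=grab('wrist','w17')
print([v for s,v in prof(im,cm,.06,1,range(-30,31),(25,30,35,40,44))])
z=readout.get_state()['position'][2]
print(prof(im,cm,z-.030+.08,1,range(-14,15),(20,25,30,35)))
E
```

```text
t 41.825 pos [ 0.5607 -0.4432  0.1196] rz 0.1 shift cm [-0.03  0.06  7.16] F [-0.5 -0.4 -0.3] q7 0.41 open 0.0108 tiltdeg [ 0.03 -0.04]
[249, 247, 228, 184, 194, 237, 248, 249, 249, 249, 249, 249, 249, 249, 247, 233, 191, 144, 119, 105, 83, 79, 87, 108, 135, 149, 152, 150, 135, 129, 125, 121, 119, 119, 117, 112, 98, 78, 64, 64, 74, 93, 123, 171, 208, 230, 236, 237, 237, 238, 239, 242, 246, 249, 247, 236, 220, 206, 204, 204, 204]
[(18, 189), (7, 246), (5, 248), (5, 247), (6, 245), (6, 244), (6, 226), (50, 123), (117, 119), (149, 134), (148, 136), (149, 136), (148, 135), (148, 135), (148, 136), (149, 136), (148, 136), (148, 136), (142, 130), (60, 98), (84, 155), (9, 233), (2, 246), (2, 247), (2, 249), (1, 250), (2, 248), (56, 215), (125, 189)]
```

carry_out:
  newtons: 60
  targets:
    - {"x": 0,"y": 0.05,"z": 1,"rx": 0,"ry": 0,"rz": 0,"fingers": 0}
    - {"x": 0,"y": 0,"z": 1.5,"rx": 0,"ry": 0,"rz": 0,"fingers": 0}
    - {"x": 0,"y": 0,"z": 0.5,"rx": 0,"ry": 0,"rz": 0,"fingers": 0}
    - {"x": 0,"y": 0,"z": 0.4,"rx": 0,"ry": 0,"rz": 0,"fingers": 0}
    - {"x": 0,"y": 0,"z": 0.4,"rx": 0,"ry": 0,"rz": 0,"fingers": 0}
    - {"x": 0,"y": 0,"z": 0.3,"rx": 0,"ry": 0,"rz": 0,"fingers": 0}
    - {"x": 0,"y": 0,"z": 0,"rx": 0,"ry": 0,"rz": 0,"fingers": 0}

```text
time_s: 42.75
position: [0.5605, -0.4436, 0.0776]
tool_rot: [-0.0, 0.879, 0.476, -0.0]
wrist_force: [0.7, 0.1, -0.5]
opening: 0.0109
grip_force: 58.9
```

```bash
python3 - <<'E'
from h import *
go(SL[12][0]+.0004,SL[12][1]-.0003,.048,ROW);A=axes();s=readout.get_state();print('Ftool',(A.T@s['wrist_force']).round(1),s['torque'].round(2))
E
```

```text
t 42.75 pos [ 0.5605 -0.4436  0.0776] rz -0.0 shift cm [0.01 0.06 2.96] F [ 0.7  0.1 -0.5] q7 0.43 open 0.0109 tiltdeg [-0.01  0.01]
Ftool [0.5 0.5 0.5] [-0.03  0.03 -0.  ]
```

carry_out:
  newtons: 60
  targets:
    - {"x": 0,"y": 0,"z": 0.6,"rx": 0,"ry": 0,"rz": 0,"fingers": 0}
    - {"x": 0,"y": 0,"z": 0.6,"rx": 0,"ry": 0,"rz": 0,"fingers": 0}
    - {"x": 0,"y": 0,"z": 0.6,"rx": 0,"ry": 0,"rz": 0,"fingers": 0}
    - {"x": 0,"y": 0,"z": 0.6,"rx": 0,"ry": 0,"rz": 0,"fingers": 0}
    - {"x": 0,"y": 0,"z": 0.4,"rx": 0,"ry": 0,"rz": 0,"fingers": 0}
    - {"x": 0,"y": 0,"z": 0.2,"rx": 0,"ry": 0,"rz": 0,"fingers": 0}
    - {"x": 0,"y": 0,"z": 0.1,"rx": 0,"ry": 0,"rz": 0,"fingers": 0}
    - {"x": 0,"y": 0,"z": 0,"rx": 0,"ry": 0,"rz": 0,"fingers": 0}

```text
time_s: 43.75
position: [0.5607, -0.4438, 0.0481]
tool_rot: [0.0, 0.879, 0.476, 0.0]
wrist_force: [-3.2, 3.3, 6.1]
opening: 0.0105
grip_force: 60.1
```

carry_out:
  targets:
    - {"x": 0,"y": 0,"z": 0,"rx": 0,"ry": 0,"rz": 0,"fingers": 0.35}
    - {"x": 0,"y": 0,"z": 0,"rx": 0,"ry": 0,"rz": 0,"fingers": 0.35}
    - {"x": 0,"y": 0,"z": -2,"rx": 0,"ry": 0,"rz": 0,"fingers": 0.35}
    - {"x": 0,"y": 0,"z": -5,"rx": 0,"ry": 0,"rz": 0,"fingers": 0.35}
    - {"x": 0,"y": 0,"z": -6,"rx": 0,"ry": 0,"rz": 0,"fingers": 0.35}
    - {"x": 0,"y": 0,"z": -6,"rx": 0,"ry": 0,"rz": 0,"fingers": 0.35}
    - {"x": -2,"y": -3,"z": -4,"rx": 0,"ry": 0,"rz": 0,"fingers": 0.35}
    - {"x": -3,"y": -4,"z": -3,"rx": 0,"ry": 0,"rz": 0,"fingers": 0.35}

```text
time_s: 44.75
position: [0.4744, -0.4476, 0.3101]
tool_rot: [0.002, 0.879, 0.477, 0.0]
wrist_force: [-0.8, -0.5, 1.0]
opening: 0.03
grip_force: 0.0
```

carry_out:
  targets:
    - {"x": -2.6,"y": -3.9,"z": 0,"rx": 0,"ry": 0,"rz": 0,"fingers": 0.35}
    - {"x": 0,"y": 0,"z": 0,"rx": 0,"ry": 0,"rz": 0,"fingers": 0.35}
    - {"x": 0,"y": 0,"z": 0,"rx": 0,"ry": 0,"rz": 0,"fingers": 0.35}

```text
time_s: 45.12
position: [0.4283, -0.4476, 0.3079]
tool_rot: [0.001, 0.879, 0.477, 0.001]
wrist_force: [0.0, 0.7, -1.5]
opening: 0.0301
grip_force: 0.0
```

```bash
python3 - <<'E'
from h import *
cm=viewer.camera_model('wrist');im=grab('wrist','w18');go(.43,-.448,.3)
h=cv2.cvtColor(im,cv2.COLOR_RGB2HSV);H,S,V=[h[:,:,i].astype(int) for i in range(3)]
a=np.radians(ROW);u=np.array([np.cos(a),np.sin(a)]);v=np.array([-u[1],u[0]])
for b,off in((20,.0008),(16,.0004),(12,.0004),(24,0),(8,0)):
    c=np.array(SL[b])+u*off
    f=lambda d,k,o,t:[h[tuple(np.round(proj(cm,np.r_[c+d*k/1000+o*t_/1000,.098])).astype(int)[::-1])].tolist() for t_ in t]
    print(b,'across',[tuple(np.mean(f(u,k,v,(-15,0,15)),0).astype(int)[1:].tolist()) for k in range(-16,17,2)])
    print('  along',[(k,)+tuple(np.mean(f(v,k,u,(-2,0,2)),0).astype(int)[1:].tolist()) for k in (-54,-51,-48,-45,-42,-39,39,42,45,48,51,54)])
E
```

```text
t 45.175 pos [ 0.4289 -0.4474  0.3073] rz 0 shift cm [0.01 0.12 0.73] F [0.3 0.3 0.3] q7 0.49 open 0.0298 tiltdeg [ 0.04 -0.01]
20 across [(126, 191), (75, 204), (33, 227), (12, 226), (18, 206), (19, 193), (19, 193), (19, 194), (19, 194), (19, 194), (18, 194), (19, 194), (19, 186), (19, 159), (17, 84), (18, 64), (20, 64)]
  along [(-54, 127, 166), (-51, 127, 166), (-48, 121, 167), (-45, 40, 187), (-42, 19, 191), (-39, 19, 191), (39, 19, 190), (42, 19, 184), (45, 99, 122), (48, 129, 146), (51, 127, 178), (54, 128, 176)]
16 across [(134, 82), (56, 43), (117, 39), (142, 59), (145, 103), (142, 118), (143, 119), (143, 120), (143, 122), (143, 123), (133, 119), (33, 120), (20, 198), (2, 244), (1, 248), (1, 247), (1, 235)]
  along [(-54, 127, 196), (-51, 128, 200), (-48, 131, 197), (-45, 142, 144), (-42, 144, 119), (-39, 142, 120), (39, 143, 106), (42, 143, 76), (45, 137, 104), (48, 128, 114), (51, 126, 116), (54, 126, 116)]
12 across [(139, 67), (145, 67), (149, 66), (148, 72), (152, 119), (150, 189), (148, 221), (147, 222), (146, 223), (141, 224), (44, 231), (8, 240), (2, 246), (10, 240), 
[... 327 characters left out ...]
(22, 153), (5, 230), (2, 246), (1, 248), (1, 248), (2, 247), (7, 247), (11, 247), (11, 246), (12, 238)]
  along [(-54, 127, 186), (-51, 127, 175), (-48, 132, 173), (-45, 139, 174), (-42, 61, 191), (-39, 6, 219), (39, 10, 213), (42, 46, 146), (45, 140, 132), (48, 128, 141), (51, 127, 157), (54, 127, 147)]
8 across [(1, 248), (1, 247), (1, 218), (37, 168), (117, 115), (48, 115), (14, 184), (13, 242), (11, 246), (15, 242), (18, 219), (75, 112), (120, 118), (24, 206), (4, 237), (1, 248), (1, 249)]
  along [(-54, 127, 200), (-51, 127, 200), (-48, 130, 195), (-45, 139, 176), (-42, 70, 207), (-39, 12, 243), (39, 4, 241), (42, 41, 173), (45, 140, 160), (48, 129, 155), (51, 126, 199), (54, 127, 162)]
```

All three boards stand fully down and centred. Last check: the bat and handle from the top camera.

```bash
python3 - <<'E'
from h import *
mt=viewer.camera_model('top');t=grab('top','t18')
h=cv2.cvtColor(t,cv2.COLOR_RGB2HSV);H,S,V=[h[:,:,i].astype(int) for i in range(3)]
u,v=map(int,proj(mt,(.587,.1337,.06)));R=np.zeros(H.shape,bool);R[v-45:v+50,u-45:u+45]=1
red=R&((H<6)|(H>174))&(S>170);yel=R&(H>22)&(H<34)&(S>150)&(V>120);wood=R&(H>10)&(H<24)&(S>70)&(S<170)
C=np.array([.5871,.1337])
for n,m,z in(('red',red,.11),('yel',yel,.014)):
    for b in blob(m)[:2]:
        X=onz(mt,*b[1],z)[:2];print(n,b,X.round(4),'ang',np.degrees(np.arctan2(*(X-C)[::-1])).round(1))
m=wood.copy();yy,xx=np.mgrid[:384,:512];m&=np.hypot(xx-u,yy-v)<26
chuck=(S<45)&(V>150)&(np.hypot(xx-u,yy-v)<22)
print('chuck',[(b,onz(mt,*b[1],.117).round(4)) for b in blob(chuck)[:2]])
P=np.array([onz(mt,x,y,.072)[:2] for y,x in np.argwhere(m|chuck)],np.float32);print('bat',len(P),cv2.minAreaRect(P))
d=cv2.absdiff(t,cv2.imread('pics/t13.png')[:,:,::-1].copy()).max(2)
print('change on wheel vs t13',int((d[R]>40).sum()))
E
```

```text
red (24, [196.7, 193.1], [194, 191, 6, 5]) [0.4941 0.1912] ang 148.3
yel (29, [196.7, 201.6], [193, 199, 8, 5]) [0.4756 0.2028] ang 148.2
chuck [((108, [214.4, 167.7], [209, 162, 12, 12]), array([0.5855, 0.132 , 0.117 ])), ((95, [204.1, 185.6], [195, 177, 21, 15]), array([0.5204, 0.1655, 0.117 ]))]
bat 1415 ((0.5853983759880066, 0.13191339373588562), (0.16016361117362976, 0.15724381804466248), 1.8249108791351318)
change on wheel vs t13 1716
```

```bash
python3 - <<'E'
import cv2,numpy as np
a,b,c=[cv2.imread(f'pics/{n}.png') for n in('t9','t18','t13')]
for x in(a,c):
    d=cv2.absdiff(x,b).max(2)[125:220,172:262];y=np.argwhere(d>40);print(len(y),y.mean(0)+[125,172] if len(y) else '')
E
```

```text
3 [196.33333333 234.        ]
1751 [190.32952599 232.5636779 ]
```

The wheel and bat look the same as right after the turn (only 3 pixels differ at the same arm pose). I'm handing in the job.

```bash
python3 -c "
from h import *
print(order.finish_job())"
```

```text
the job is handed in; nothing more can be done
None
```

The job is handed in, with no verdict returned: by my camera checks the 12, 16 and 20 mm boards (the only three in the stand) are fully down in their slots, the bat is seated on the pins, and the wheel has made one anticlockwise turn back to the yellow mark.

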